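# Make up the sprigging kit and the turning kit

## Robot

A 6-joint arm with a two-finger parallel gripper is mounted at the origin on the work surface; the furniture and walls round the work are solid. World frame = base frame: x ahead of the robot, y to its left, z up, the work surface at z = 0. Lengths are in m, angles in rad, forces in N, time in s.
With the tool pointing down it reaches from about 0.3 to 0.825 m from the base axis. Payload 5.4 kg.
Tool frame: the origin (TCP) lies at the very end of the fingers, on their centre line; the grasp point (between the pads) lies 19 mm behind it; y points along the fingers, x is the direction in which the jaws open and shut, and the axes are right-handed (so a half turn about y gives the same grasp; the last joint's range is limited). The gripper opens to 92 mm and grips with 3 to 60 N. Pads are 20 mm wide; open, the fingers measure 128 mm over their backs; the gripper's body (75 mm by 189 mm) begins 69 mm behind the grasp point.
Start: joints at [-1.54, 0.158, 1.597, -0, 1.386, -0.21], TCP at [0.137, -0.558, 0.215] pointing down, gripper open.
Joint ranges: [-2.91, 2.91], [-0.94, 2.29], [0.18, 2.7], [-1.29, 4.43], [0.17, 2.64], [-3, 3]. Speed limits (rad/s): [2.57, 2.57, 3.14, 3.14, 3.14, 3.14].

## Interface

Orientations are given as a 3x3 rotation matrix whose columns are the frame's x, y, z axes.
In Python, from cell import ctrl gives the robot as it stands.
- The arm moves only by the tool jog_arm, never from a script. Its argument "commands" is a list of rows, each a list of 7 numbers: the turn, a rotation vector about the tool's x, y, z in rad, then the shift along the tool's x, y, z in m, then the finger opening in m, from 0 to 0.0919. In form: [[ax, ay, az, dx, dy, dz, gripper], ...]. A call has 1 to 5 rows; each row is the pose to reach, as a shift and turn from the pose commanded when the call began, along the tool's axes at that moment; what a row does not reach only later rows make up. A row lasts 1/12 s, in which the tool goes at most 41.7 mm and 7.16 degrees, less where a joint would pass 70% of its speed; a pose out of reach is approached as far as the arm can. A call with a gripper value outside its range is refused whole. The fingers move at their own pace and stop on an object; "newtons" is the grip in N (left out, the last holds). Time passes only in rows, so rows that repeat a pose let the fingers close. It gives the time, the measured TCP pose, the force and the opening at its end, in the units of the state.
- ctrl.sense(): the state, without advancing time (a new reading comes with each control period).
- ctrl.get_image(name): name is "side" or "top" or "wrist"; returns the picture (400x640x3 uint8, red, green, blue); there is no depth.
- ctrl.camera_model(name): a dict with "vfov" (degrees; the focal length in pixels is half the picture's height over the tangent of half this angle, whatever the lens; pixels are square), "cx", "cy" (the principal point, pixels), "view" (4x4, takes a point from world to camera coordinates); the wrist camera has in their place "mount" (4x4, takes a point from camera to tool coordinates, whose origin is the TCP and whose axes are the tool frame's). Camera axes: x right, y down, z forward; pixel columns grow to the right and rows downward; lengths in m; the calibration is good to about 2 mm. The wrist camera is an equidistant fisheye: a pixel r from the principal point sees the ray r / f radians off the axis. A picture is of the moment at which its call begins: read the wrist's pose just before it. camera_model takes no time and is no camera call.
- ctrl.finish_job(): hands the job in, once; it reports no verdict.
Trained networks look in the newest picture that a camera, given by its name, has taken for a name from the list of things; names that differ only in an ending like _2 or _b are one class to them, and where a whole thing is asked for, a point or a joint stands for the part that bears it (a point fixed in the world has none). Each returns a list of dicts, best first, with "score" (0 to 1); they miss things now and then, are a little off and sometimes report something else, mostly with a low value. They report only what shows in the picture. A call takes as long as a camera call. They do not tell look-alikes from the thing itself.
- ctrl.find_in(thing, camera): "centre" ([column, row] in pixels, amid what is visible of it).
- ctrl.spot_point(thing, camera): "centre" ([column, row] in pixels: a listed point, or the origin of a listed thing).
The state is a dict: "time_s": time; "joint_pos": joint angles; "qvel": joint speeds; "tau": joint torques, N m; "tcp_pos": TCP position; "ee_rot": TCP orientation; "ft_force": force on the tool from outside, world axes, zero at the start; "ft_torque": the same for the moment, N m; "opening": finger opening in m.
Only numpy, scipy, OpenCV 4.12 (cv2) and the standard library are available. Lean on these libraries where they do the work, as an engineer would, in place of code of your own. Each camera call takes 0.05 s, during which the arm holds its last target.

## Task

Make up two class kits from the stock on the table. The sprigging kit goes in the short tray: knock the fresh plaster sprig mould out of its casting frame by setting the frame down over the post of the knock-out stand until it sits on the base, then take the raised mould out and set it relief up, without dropping it, in the narrow bay, and lay the wooden rib flat in the wide bay. The turning kit goes in the long tray: loop tool lengthways in the narrow bay, rubber kidney flat in the wide bay; leave the empty frame on the stand, and the standing stamp and flat brush where they are.

Things in the scene. Friction and masses are not known exactly. Their poses are not given: they have to be found in the camera images.
- short_tray: Shorter of two low wooden kit trays, fixed, 152 (x) by 208 (y) by 14 mm high; origin: centre of underside, z up. Floor 5 mm thick, walls 6 mm. A 12 mm high, 6 mm thick divider along x makes two bays 140 mm long in x: the wide one (wooden rib) 100 mm wide, centred at y = +0.048 m; the narrow one (sprig mould) 90 mm wide, centred at y = -0.053 m.
- long_tray: Longer of two low wooden kit trays, fixed, 232 (x) by 208 (y) by 14 mm high; origin: centre of underside, z up. Floor 5 mm thick, walls 6 mm. A 12 mm high, 6 mm thick divider along x makes two bays 220 mm long in x: the wide one (rubber kidney) 120 mm wide, centred at y = +0.038 m; the narrow one (loop tool) 70 mm wide, centred at y = -0.063 m.
- knockout_stand: Knock-out stand, fixed: round plywood base of 88 mm diameter, 10 mm thick, with an upright turned wooden post of 24 mm diameter in its centre whose top is 36 mm above the table. Origin at the centre of the underside, z up, round about z.
- casting_frame: Loose plywood box frame, 180 g, mould in it: side boards 91 mm long (x), 65.5 mm wide over them (y; grip here), 30 mm high. Origin: centre of underside, z up. Opening 65 by 53.5 mm; floor 6 mm thick with a central 35 mm through hole, 5 mm clear of the stand's post all round. Seated on the stand's base, the post lifts the mould 20 mm: its body then stands 16 mm above the rim, loose on the post.
- sprig_mould: Plaster sprig mould, loose, about 85 g: block 62 mm (x) by 51 mm (y) by 20 mm, with a low flower relief on top that adds 4 mm in the middle. Origin at the centre of its underside, z up. At the start it lies in the casting frame on the frame's floor, its axes along the frame's, its body 4 mm below the frame's rim.
- the_wood_rib: Wooden throwing rib, loose, pale wood, flat, slender half-moon with pointed ends: 44 mm wide at the middle (x), 110 mm long (y), 8 mm thick. Origin at the centre of its underside, z up.
- kidney: Rubber kidney, loose, stiff, flat, D-shaped with blunt rounded ends (red): 56 mm wide at the middle (x), 100 mm long (y), 9 mm thick. Origin at the centre of its underside, z up.
- loop_tool: Loop tool for turning, loose: round wooden handle of 12 mm diameter with a wire loop up to 25 mm wide at the -y end, 182 mm long (y), lying flat, 12 mm high. Origin at the middle of its length, on the underside, z up; the handle reaches from y = -0.045 to +0.095 m and it balances at about y = +0.01 m.
- stamp: Turned wooden stamp, 26 mm across, 67 mm tall, standing upright beyond the work; a bystander, leave it. Origin at the centre of its underside.
- flat_brush: Flat brush, 188 mm long (y), 27 mm wide, 9 mm high, lying beyond the work; a bystander, leave it. Origin at the centre of its underside.
Things that resemble listed ones, but are neither listed nor needed, are in the scene too. What is shaped like the casting_frame but red or turquoise is not meant.

How it is judged:
By the outcome, as a careful person would: the job done as asked, in the order asked, and still so for the second after the job is handed in, with the robot touching nothing.
It also fails if it takes over 131 s, if anything falls off the work surface, if the arm or the gripper's body presses on something with over 40 N, if the wrist force passes 120 N, or if a joint passes its speed limit or range.

## Working session

There is one attempt and no reset: what is moved stays moved. The work goes in short steps, Python scripts to look and compute and a tool call to move; the robot and the scene stay as the last step left them, time stands still between calls to the robot, and variables do not carry over. Pictures are saved under pics/ and viewed, and the job is handed in when it is done.

Besides the shell and the picture viewer there is one more tool, called in YAML: its name, and indented under it one key for each argument. jog_arm: Moves the arm, as the interface text tells. Its arguments: {"type":"object","properties":{"commands":{"type":"array","items":{"type":"array","items":{"type":"number"}}},"newtons":{"type":"number"}},"required":["commands"]}

```bash
ls; mkdir -p pics
python3 - <<'E'
from cell import ctrl
import cv2
s=ctrl.sense()
print(s['time_s'],s['tcp_pos'],s['ee_rot'],s['opening'])
for n in ['top','side','wrist']:
    im=ctrl.get_image(n); cv2.imwrite(f'pics/a_{n}.png',im[:,:,::-1])
    print(n,ctrl.camera_model(n))
E
```

```text
pics
0.0 [ 0.13707945 -0.55777896  0.21361936] [[ 2.38475791e-01 -6.13080902e-05  9.71148440e-01]
 [-9.71146718e-01  1.86943326e-03  2.38475486e-01]
 [-1.83011768e-03 -9.99998251e-01  3.86275427e-04]] 0.09174748600040936
top {'vfov': 57.09896400124405, 'cx': 320.89857842485014, 'cy': 202.45942773265037, 'view': array([[-0.00464961, -0.99997629, -0.00507849,  0.04830711],
       [-0.99160298,  0.0052669 , -0.12921219,  0.5675831 ],
       [ 0.12923588,  0.00443506, -0.99160396,  0.87448839],
       [ 0.        ,  0.        ,  0.        ,  1.        ]])}
side {'vfov': 53.62983752562893, 'cx': 319.85802903014496, 'cy': 199.3602755737053, 'view': array([[-0.96423184, -0.26421967, -0.02109305,  0.54008113],
       [-0.15473301,  0.62571144, -0.76455405,  0.09884907],
       [ 0.21520838, -0.73394357, -0.6442144 ,  1.14403714],
       [ 0.        ,  0.        ,  0.        ,  1.        ]])}
wrist {'vfov': 65.70646984690485, 'cx': 321.051008866625, 'cy': 197.60986925815223, 'mount': array([[ 9.99999607e-01,  8.73639909e-04, -1.49320048e-04,
        -6.16149245e-04],
       [ 3.93041608e-04, -2.86117674e-01,  9.58194407e-01,
        -1.69961638e-01],
       [ 7.94393770e-04, -9.58194090e-01, -2.86117905e-01,
         8.22888984e-02],
       [ 0.00000000e+00,  0.00000000e+00,  0.00000000e+00,
         1.00000000e+00]])}
```

View pics/a_top.png

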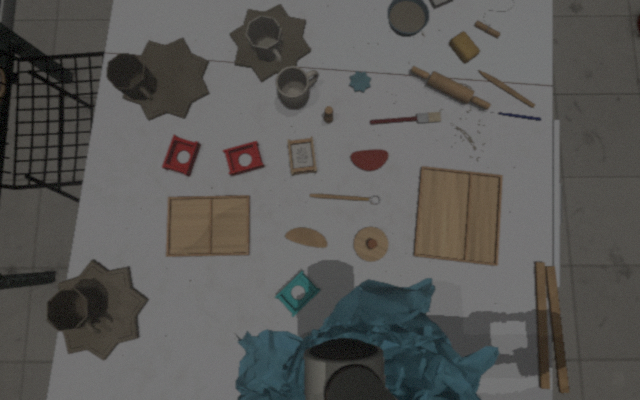

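View pics/a_side.png

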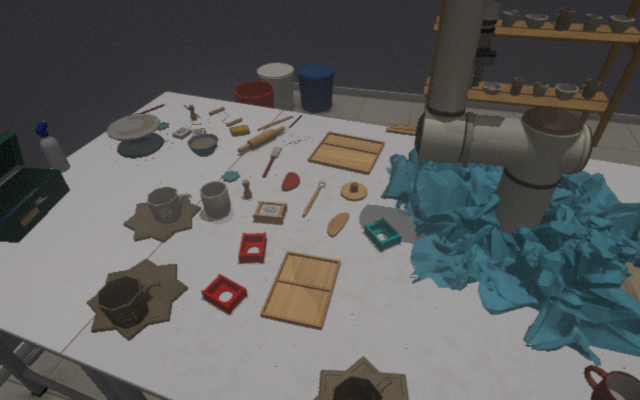

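View pics/a_wrist.png

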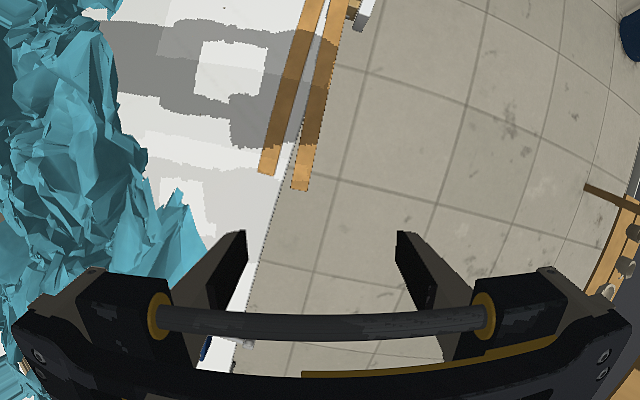

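```bash
cat > h.py <<'E'
import numpy as np, cv2
from cell import ctrl
from scipy.spatial.transform import Rotation as R
def cam(n,st=None):
    m=ctrl.camera_model(n); f=200/np.tan(np.radians(m['vfov']/2))
    if n=='wrist':
        T=np.eye(4);T[:3,:3]=st['ee_rot'];T[:3,3]=st['tcp_pos']
        W=T@m['mount']
    else: W=np.linalg.inv(m['view'])
    return n,f,m['cx'],m['cy'],W
def ray(c,p):
    n,f,cx,cy,W=c; u=(p[0]-cx)/f; v=(p[1]-cy)/f
    if n=='wrist':
        r=np.hypot(u,v); k=np.sin(r)/r if r>1e-9 else 1
        d=np.array([u*k,v*k,np.cos(r)])
    else: d=np.array([u,v,1.])
    return W[:3,3],W[:3,:3]@d
def unproj(c,p,z=0):
    o,d=ray(c,p); return o+d*(z-o[2])/d[2]
def proj(c,P):
    n,f,cx,cy,W=c; q=W[:3,:3].T@(np.asarray(P,float)-W[:3,3])
    if n=='wrist':
        r=np.hypot(q[0],q[1]); a=np.arctan2(r,q[2]); k=a/r if r>1e-9 else 0
        return np.array([cx+f*q[0]*k,cy+f*q[1]*k])
    return np.array([cx+f*q[0]/q[2],cy+f*q[1]/q[2]])
def shot(n,name):
    st=ctrl.sense(); im=ctrl.get_image(n); c=cam(n,st)
    cv2.imwrite(f'pics/{name}.png',im[:,:,::-1]); 
    np.savez(f'pics/{name}.npz',im=im,f=c[1],cx=c[2],cy=c[3],W=c[4],n=n)
    return im,c,st
def load(name):
    d=np.load(f'pics/{name}.npz'); return d['im'],(str(d['n']),float(d['f']),float(d['cx']),float(d['cy']),d['W'])
def rect(c,im,x0,x1,y0,y1,z,mm=1.0):
    # orthographic remap at plane z; columns = -y (left=+y), rows = -x (up=+x)
    xs=np.arange(x1,x0,-mm/1000); ys=np.arange(y1,y0,-mm/1000)
    X,Y=np.meshgrid(xs,ys,indexing='ij')
    P=np.stack([X,Y,np.full_like(X,z)],-1).reshape(-1,3)
    n,f,cx,cy,W=c; q=(P-W[:3,3])@W[:3,:3]
    if n=='wrist':
        r=np.hypot(q[:,0],q[:,1]); k=np.arctan2(r,q[:,2])/np.maximum(r,1e-9)
    else: k=1/q[:,2]
    mu=(cx+f*q[:,0]*k).reshape(X.shape).astype(np.float32); mv=(cy+f*q[:,1]*k).reshape(X.shape).astype(np.float32)
    return cv2.remap(im,mu,mv,cv2.INTER_LINEAR)
def yaw_dn(R_): # tool pointing down; returns yaw of tool x axis
    return np.arctan2(R_[1,0],R_[0,0])
def delta(pos,yaw,st=None,tilt=None):
    """print rotvec and shift from present measured pose to target (tool y down, tool x at yaw)"""
    st=st or ctrl.sense(); Rc=st['ee_rot']
    x=np.array([np.cos(yaw),np.sin(yaw),0]); y=np.array([0,0,-1.]); Rt=np.stack([x,y,np.cross(x,y)],1)
    rv=R.from_matrix(Rc.T@Rt).as_rotvec(); d=Rc.T@(np.array(pos)-st['tcp_pos'])
    return rv,d
E
python3 - <<'E'
from h import *
im,c,st=shot('top','b_top')
for t in ['short_tray','long_tray','knockout_stand','casting_frame','sprig_mould','the_wood_rib','kidney','loop_tool','stamp','flat_brush']:
    r=ctrl.spot_point(t,'top'); 
    print(t,[(round(q['score'],2),np.round(q['centre'],1).tolist(),np.round(unproj(c,q['centre'],0)[:2],3).tolist()) for q in r[:4]])
cv2.imwrite('pics/b_crop.png',cv2.resize(im[90:320,150:520,::-1],None,fx=2.1,fy=2.1,interpolation=cv2.INTER_CUBIC))
E
```

```text
short_tray [(0.91, [209.9, 226.4], [0.512, 0.33])]
long_tray [(0.81, [458.6, 219.0], [0.528, -0.307])]
knockout_stand [(0.74, [368.6, 245.8], [0.461, -0.075])]
casting_frame [(0.89, [244.7, 156.8], [0.695, 0.245]), (0.79, [300.1, 153.8], [0.702, 0.1]), (0.69, [299.4, 292.2], [0.346, 0.1]), (0.62, [303.5, 152.0], [0.707, 0.091])]
sprig_mould [(0.61, [302.3, 157.0], [0.693, 0.094])]
the_wood_rib [(0.6, [305.6, 236.5], [0.485, 0.085])]
kidney [(0.97, [370.5, 161.7], [0.68, -0.085])]
loop_tool [(0.74, [346.7, 198.4], [0.583, -0.021])]
stamp [(0.67, [330.3, 120.8], [0.791, 0.02])]
flat_brush [(0.76, [406.3, 120.0], [0.792, -0.182])]
```

View pics/b_crop.png

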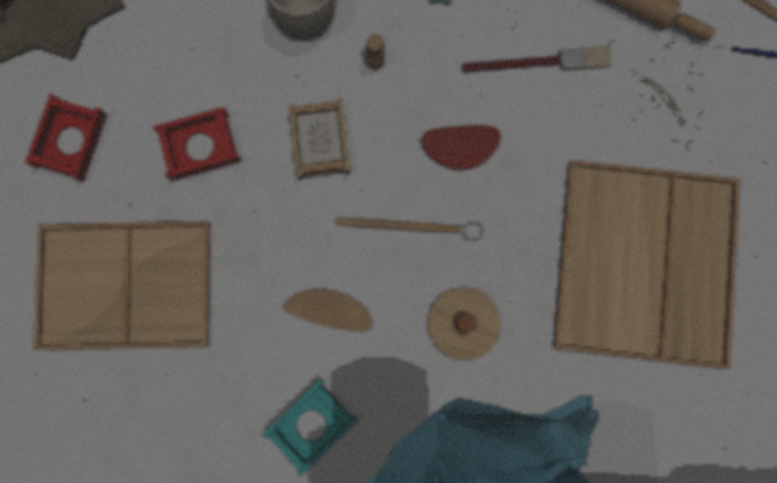

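```bash
cat > go.py <<'E'
import sys
from h import *
x,y,z,yaw=map(float,sys.argv[1:5])
st=ctrl.sense(); rv,d=delta([x,y,z],np.radians(yaw),st)
print('t',round(st['time_s'],2),'rv',np.round(rv,3),'d',np.round(d,4),'norm',round(np.linalg.norm(d),3),'op',round(st['opening'],4),'q6',np.round(st['joint_pos'],2))
E
python3 go.py 0.42 0.02 0.30 -90
```

```text
t 0.7 rv [0.    0.241 0.   ] d [-0.4943 -0.0854  0.4127] norm 0.65 op 0.0921 q6 [-1.54  0.16  1.6  -0.    1.39 -0.21]
```

jog_arm:
  commands:
    - [0, 0.241, 0, -0.494, -0.085, 0.413, 0.0919]
    - [0, 0.241, 0, -0.494, -0.085, 0.413, 0.0919]
    - [0, 0.241, 0, -0.494, -0.085, 0.413, 0.0919]
    - [0, 0.241, 0, -0.494, -0.085, 0.413, 0.0919]
    - [0, 0.241, 0, -0.494, -0.085, 0.413, 0.0919]

```text
time_s: 1.12
tcp_pos: [0.2284, -0.3712, 0.242]
ee_rot: [[-0.001, 0.0, 1.0], [-1.0, -0.0, -0.001], [0.0, -1.0, 0.0]]
ft_force: [0.3, 0.4, -0.3]
opening: 0.0917
```

```bash
python3 go.py 0.42 0.02 0.30 -90
```

```text
t 1.12 rv [-0.    -0.001  0.   ] d [-0.3914 -0.058   0.1912] norm 0.439 op 0.0917 q6 [-1.3  -0.24  1.93  0.    1.45  0.27]
```

jog_arm:
  commands:
    - [0, 0, 0, -0.391, -0.058, 0.191, 0.0919]
    - [0, 0, 0, -0.391, -0.058, 0.191, 0.0919]
    - [0, 0, 0, -0.391, -0.058, 0.191, 0.0919]
    - [0, 0, 0, -0.391, -0.058, 0.191, 0.0919]
    - [0, 0, 0, -0.391, -0.058, 0.191, 0.0919]

```text
time_s: 1.53
tcp_pos: [0.319, -0.1856, 0.2699]
ee_rot: [[-0.001, 0.001, 1.0], [-1.0, -0.001, -0.001], [0.001, -1.0, 0.001]]
ft_force: [0.9, -1.0, -0.3]
opening: 0.0918
```

```bash
python3 go.py 0.42 0.02 0.30 -90
```

```text
t 1.53 rv [-0.001 -0.001  0.001] d [-0.2057 -0.0301  0.1008] norm 0.231 op 0.0918 q6 [-0.86 -0.46  2.04  0.    1.56  0.71]
```

jog_arm:
  commands:
    - [0, 0, 0, -0.206, -0.03, 0.101, 0.0919]
    - [0, 0, 0, -0.206, -0.03, 0.101, 0.0919]
    - [0, 0, 0, -0.206, -0.03, 0.101, 0.0919]
    - [0, 0, 0, -0.206, -0.03, 0.101, 0.0919]
    - [0, 0, 0, -0.206, -0.03, 0.101, 0.0919]

```text
time_s: 1.95
tcp_pos: [0.4101, 0.0003, 0.2971]
ee_rot: [[0.0, 0.001, 1.0], [-1.0, -0.001, 0.0], [0.001, -1.0, 0.001]]
ft_force: [0.7, -0.5, 0.7]
opening: 0.092
```

jog_arm:
  commands:
    - [0, 0, 0, -0.02, -0.002, 0.008, 0.0919]
    - [0, 0, 0, -0.02, -0.002, 0.008, 0.0919]

```text
time_s: 2.12
tcp_pos: [0.4187, 0.0216, 0.2991]
ee_rot: [[0.006, 0.001, 1.0], [-1.0, 0.001, 0.006], [-0.001, -1.0, 0.001]]
ft_force: [0.8, -0.1, -0.0]
opening: 0.0916
```

Run:
```python
from h import *
im,c,st=shot('wrist','w1')
print(st['tcp_pos'],st['time_s'])
r=rect(c,im,0.40,0.80,-0.45,0.42,0.0,1.2)
cv2.imwrite('pics/w1r.png',r[:,:,::-1])
```

```text
[0.41865236 0.02156522 0.29913294] 2.1167
```

View pics/w1.png

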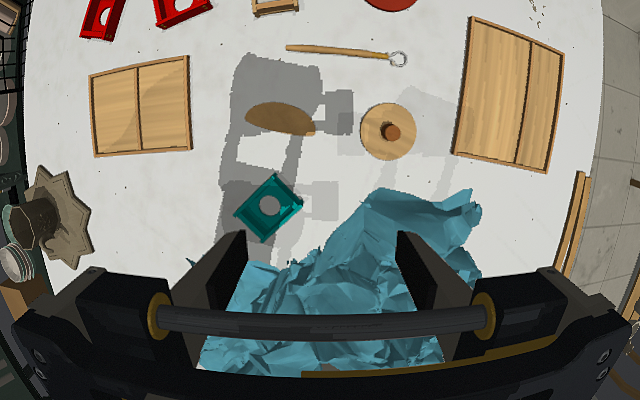

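View pics/w1r.png

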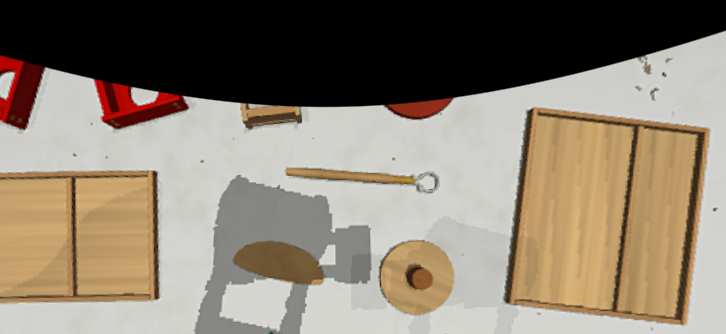

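Run:
```python
from h import *
im,c=load('w1')
def t(x0,x1,y0,y1,z): 
    r=rect(c,im,x0,x1,y0,y1,z,0.4); return r
a=t(0.40,0.52,-0.14,-0.02,0.010)
b=t(0.40,0.52,-0.14,-0.02,0.036)
d=t(0.44,0.56,0.02,0.14,0.008)
e=t(0.54,0.66,-0.10,0.02,0.006)
g=np.vstack([np.hstack([a,b]),np.hstack([d,e])])[:,:,::-1]
cv2.imwrite('pics/w1q.png',g)
hs=cv2.cvtColor(a,cv2.COLOR_RGB2HSV); m=(hs[...,1]>50).astype(np.uint8)*255
m=cv2.morphologyEx(m,cv2.MORPH_OPEN,np.ones((15,15)))
cn=max(cv2.findContours(m,0,2)[0],key=cv2.contourArea)
(x,y),r=cv2.minEnclosingCircle(cn); el=cv2.fitEllipse(cn); print('base',el,'w',0.52-el[0][1]*.0004,-0.02-el[0][0]*.0004, np.array(el[1])*.4)
hs=cv2.cvtColor(b,cv2.COLOR_RGB2HSV); print(b[150,140:180:5].tolist())
```

```text
Traceback (most recent call last):
ValueError: all the input array dimensions except for the concatenation axis must match exactly, but along dimension 0, the array at index 0 has size 301 and the array at index 1 has size 300
```

Run:
```python
from h import *
im,c=load('w1')
def t(x0,x1,y0,y1,z): 
    r=rect(c,im,x0,x1,y0,y1,z,0.4)[:300,:300]; return r
a=t(0.40,0.52,-0.14,-0.02,0.010)
b=t(0.40,0.52,-0.14,-0.02,0.036)
d=t(0.44,0.56,0.02,0.14,0.008)
e=t(0.54,0.66,-0.10,0.02,0.006)
g=np.vstack([np.hstack([a,b]),np.hstack([d,e])])[:,:,::-1]
cv2.imwrite('pics/w1q.png',g)
hs=cv2.cvtColor(a,cv2.COLOR_RGB2HSV); m=(hs[...,1]>50).astype(np.uint8)*255
m=cv2.morphologyEx(m,cv2.MORPH_OPEN,np.ones((15,15)))
cn=max(cv2.findContours(m,0,2)[0],key=cv2.contourArea)
el=cv2.fitEllipse(cn); print('base',el,'w',0.52-el[0][1]*.0004,-0.02-el[0][0]*.0004, np.array(el[1])*.4)
m=(b[...,1]<110).astype(np.uint8)*255
m[:, :60]=0; m[:60]=0; m[220:]=0; m[:,220:]=0
m=cv2.morphologyEx(m,cv2.MORPH_OPEN,np.ones((15,15)))
cv2.imwrite('pics/m.png',m)
```

```text
base ((143.6154327392578, 128.91616821289062), (217.25820922851562, 219.1087646484375), 107.85382843017578) w 0.4684335327148438 -0.07744617309570313 [86.90328369 87.64350586]
```

View pics/w1q.png

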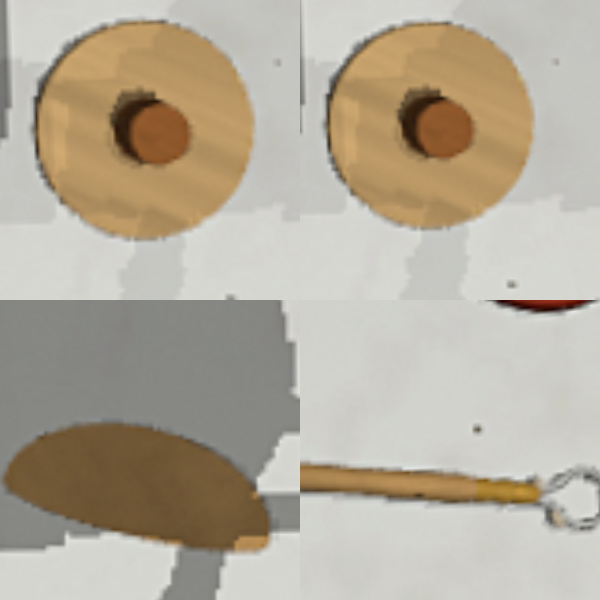

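jog_arm:
  commands:
    - [0, 0, 0, -0.068, 0.049, 0.161, 0.0919]
    - [0, 0, 0, -0.068, 0.049, 0.161, 0.0919]
    - [0, 0, 0, -0.068, 0.049, 0.161, 0.0919]
    - [0, 0, 0, -0.068, 0.049, 0.161, 0.0919]
    - [0, 0, 0, -0.068, 0.049, 0.161, 0.0919]

```text
time_s: 2.58
tcp_pos: [0.5805, 0.0858, 0.2458]
ee_rot: [[-0.001, -0.004, 1.0], [-1.0, 0.0, -0.001], [-0.0, -1.0, -0.004]]
ft_force: [-0.2, -0.5, -1.0]
opening: 0.0922
```

Run:
```python
from h import *
im,c,st=shot('wrist','w2')
print(st['tcp_pos'],st['time_s'])
a=rect(c,im,0.62,0.78,0.02,0.18,0.030,0.4)[:400,:400]
b=rect(c,im,0.62,0.78,-0.16,-0.0,0.009,0.4)[:400,:400]
cv2.imwrite('pics/w2r.png',np.hstack([a,b])[:,:,::-1])
```

```text
[0.58051732 0.08583935 0.24582886] 2.5833
```

View pics/w2r.png

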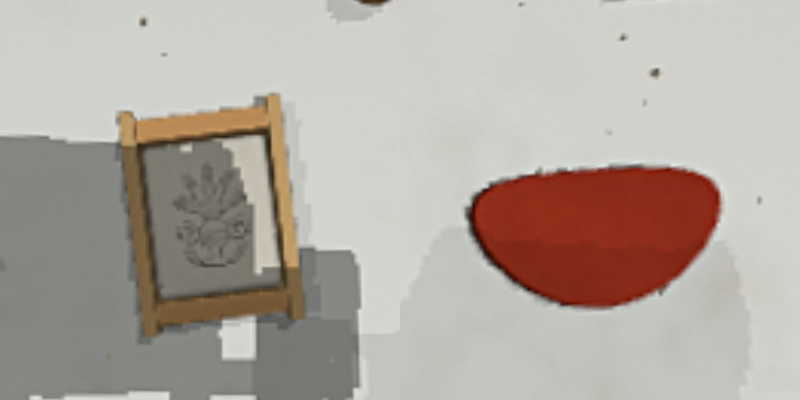

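View pics/w2.png

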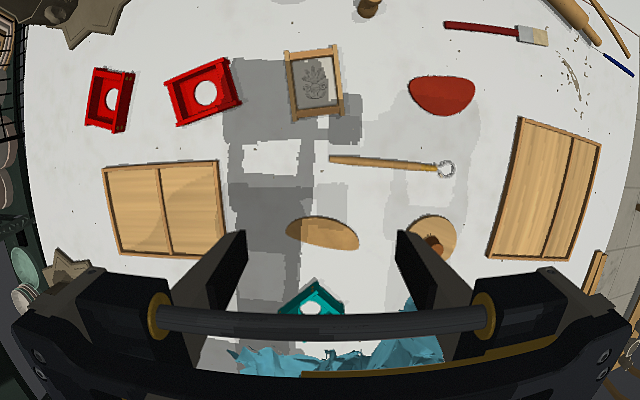

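```bash
python3 go.py 0.694 0.0956 0.07 -83.7
```

```text
t 2.63 rv [ 0.004 -0.111 -0.001] d [-0.0097  0.1752  0.1142] norm 0.209 op 0.0917 q6 [-0.06  0.17  1.52  0.    1.45  1.51]
```

jog_arm:
  commands:
    - [0.004, -0.111, 0, -0.0097, 0.175, 0.114, 0.0919]
    - [0.004, -0.111, 0, -0.0097, 0.175, 0.114, 0.0919]
    - [0.004, -0.111, 0, -0.0097, 0.175, 0.114, 0.0919]
    - [0.004, -0.111, 0, -0.0097, 0.175, 0.114, 0.0919]
    - [0.004, -0.111, 0, -0.0097, 0.175, 0.114, 0.0919]

```text
time_s: 3.05
tcp_pos: [0.6928, 0.0934, 0.0741]
ee_rot: [[0.109, 0.004, 0.994], [-0.994, -0.0, 0.109], [0.001, -1.0, 0.004]]
ft_force: [-0.4, 0.9, 0.4]
opening: 0.0921
```

```bash
python3 go.py 0.694 0.0956 0.008 -83.7
python3 - <<'E'
from h import *
im,c,st=shot('wrist','w3')
a=rect(c,im,0.62,0.78,0.02,0.18,0.030,0.4)[:400,:400]
cv2.imwrite('pics/w3r.png',np.hstack([a,im[0:400,120:520]])[:,:,::-1])
E
```

```text
t 3.05 rv [-0.004 -0.001  0.001] d [-0.0021  0.0661  0.0012] norm 0.066 op 0.0921 q6 [-0.04  0.59  1.33 -0.    1.22  1.42]
```

View pics/w3r.png

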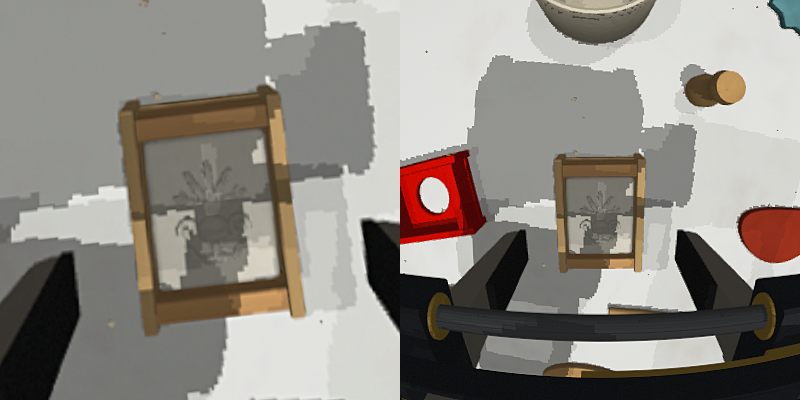

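jog_arm:
  commands:
    - [-0.004, 0, 0, -0.002, 0.066, 0.002, 0.0919]
    - [-0.004, 0, 0, -0.002, 0.066, 0.002, 0.0919]
    - [-0.004, 0, 0, -0.002, 0.066, 0.002, 0.0919]
    - [-0.004, 0, 0, -0.002, 0.066, 0.002, 0.0919]

```text
time_s: 3.43
tcp_pos: [0.6931, 0.0963, 0.0086]
ee_rot: [[0.109, -0.003, 0.994], [-0.994, -0.0, 0.109], [0.0, -1.0, -0.003]]
ft_force: [0.3, -0.4, 0.3]
opening: 0.0919
```

jog_arm:
  commands:
    - [0, 0, 0, 0, 0, 0, 0.055]
    - [0, 0, 0, 0, 0, 0, 0.055]
    - [0, 0, 0, 0, 0, 0, 0.055]
    - [0, 0, 0, 0, 0, 0, 0.055]
    - [0, 0, 0, 0, 0, 0, 0.055]
  newtons: 30

```text
time_s: 3.85
tcp_pos: [0.6956, 0.0972, 0.0113]
ee_rot: [[0.111, 0.003, 0.994], [-0.994, -0.002, 0.111], [0.002, -1.0, 0.003]]
ft_force: [-2.4, -2.0, 6.0]
opening: 0.0656
```

```bash
python3 go.py 0.694 0.0956 0.068 -83.7
```

```text
t 3.85 rv [-0.003  0.001  0.002] d [ 0.0015 -0.0567 -0.0016] norm 0.057 op 0.0656 q6 [-0.03  0.68  1.33 -0.    1.13  1.43]
```

jog_arm:
  commands:
    - [0, 0, 0, 0, -0.02, 0, 0.055]
    - [0, 0, 0, 0, -0.05, 0, 0.055]
    - [0, 0, 0, 0, -0.075, 0, 0.055]
    - [0, 0, 0, 0, -0.075, 0, 0.055]
    - [0, 0, 0, 0, -0.075, 0, 0.055]

```text
time_s: 4.27
tcp_pos: [0.6951, 0.0981, 0.0851]
ee_rot: [[0.111, 0.003, 0.994], [-0.994, -0.0, 0.111], [0.0, -1.0, 0.003]]
ft_force: [0.0, 0.0, -3.5]
opening: 0.0654
```

```bash
python3 go.py 0.468 -0.0775 0.085 -90
python3 - <<'E'
from h import *
im,c,st=shot('wrist','w4')
print(st['tcp_pos'],st['ft_force'])
cv2.imwrite('pics/w4.png',im[:,:,::-1])
E
```

```text
t 4.27 rv [-0.003  0.111  0.   ] d [ 0.1494 -0.0005 -0.2452] norm 0.287 op 0.0654 q6 [-0.03  0.59  1.31  0.    1.24  1.43]
[0.69513011 0.09813653 0.08509168] [ 0.04881974  0.0315853  -3.47671932]
```

View pics/w4.png

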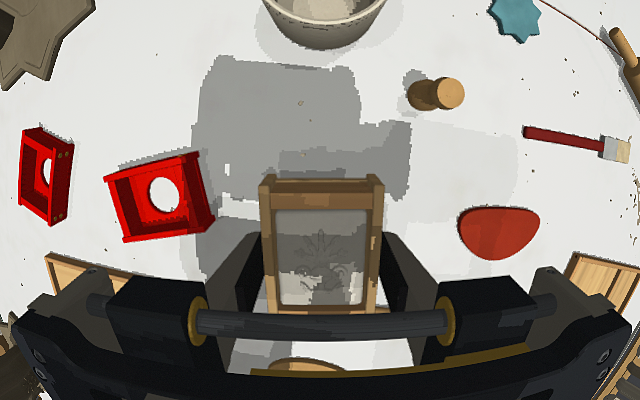

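Run:
```python
from h import *
im,c=load('w4')
t=np.array([0.69513,0.09814]); 
for zz in(0.104,0.107):
  for p in [(260,178),(383,177),(257,311),(387,311),(275,210),(372,210),(277,307),(372,305)]:
    w=unproj(c,p,zz)[:2]-t; e=np.array([.994*w[0]+.111*w[1], .111*w[0]-.994*w[1]]); print(p,np.round(e,4))
cv2.imwrite('pics/w4c.png',cv2.resize(im[165:325,240:400,::-1],None,fx=4,fy=3.7,interpolation=cv2.INTER_CUBIC))
```

```text
(260, 178) [ 0.0474 -0.0318]
(383, 177) [0.0479 0.0306]
(257, 311) [-0.0354 -0.04  ]
(387, 311) [-0.0354  0.0397]
(275, 210) [ 0.0303 -0.0247]
(372, 210) [0.0303 0.0257]
(277, 307) [-0.0316 -0.0272]
(372, 305) [-0.0303  0.0299]
(260, 178) [ 0.048  -0.0311]
(383, 177) [0.0486 0.03  ]
(257, 311) [-0.0331 -0.0392]
(387, 311) [-0.0331  0.0389]
(275, 210) [ 0.0313 -0.0242]
(372, 210) [0.0313 0.0252]
(277, 307) [-0.0294 -0.0267]
(372, 305) [-0.028   0.0293]
```

View pics/w4c.png

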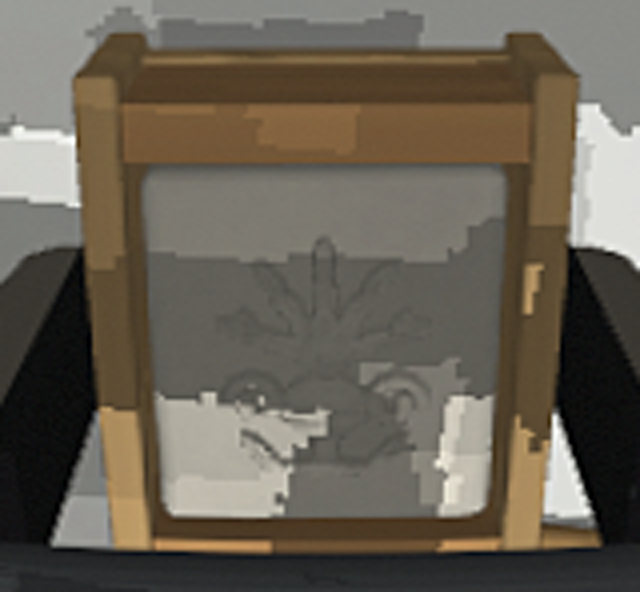

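jog_arm:
  commands:
    - [-0.003, 0.111, 0, 0.149, 0, -0.245, 0.055]
    - [-0.003, 0.111, 0, 0.149, 0, -0.245, 0.055]
    - [-0.003, 0.111, 0, 0.149, 0, -0.245, 0.055]
    - [-0.003, 0.111, 0, 0.149, 0, -0.245, 0.055]
    - [-0.003, 0.111, 0, 0.149, 0, -0.245, 0.055]

```text
time_s: 4.73
tcp_pos: [0.5253, -0.0294, 0.0808]
ee_rot: [[0.0, -0.008, 1.0], [-1.0, 0.001, 0.0], [-0.001, -1.0, -0.008]]
ft_force: [0.2, -1.3, -3.0]
opening: 0.0655
```

```bash
python3 go.py 0.468 -0.0775 0.085 -90
```

```text
t 4.73 rv [ 0.008  0.    -0.001] d [ 0.0481 -0.0038 -0.0573] norm 0.075 op 0.0655 q6 [-0.28  0.19  1.85 -0.    1.12  1.29]
```

jog_arm:
  commands:
    - [0.004, 0, 0, 0.048, -0.002, -0.0575, 0.055]
    - [0.004, 0, 0, 0.048, -0.002, -0.0575, 0.055]
    - [0.004, 0, 0, 0.048, -0.002, -0.0575, 0.055]
    - [0.004, 0, 0, 0.048, -0.002, -0.0575, 0.055]

```text
time_s: 5.07
tcp_pos: [0.469, -0.0773, 0.0838]
ee_rot: [[-0.003, -0.003, 1.0], [-1.0, 0.002, -0.003], [-0.002, -1.0, -0.003]]
ft_force: [1.1, 0.5, -2.9]
opening: 0.0653
```

```bash
python3 go.py 0.468 -0.0775 0.05 -90
python3 - <<'E'
from h import *
im,c,st=shot('wrist','w5')
s2=ctrl.sense(); print(st['tcp_pos'],s2['tcp_pos'],s2['ee_rot'][:,1])
im2,c2,_=shot('side','s5')
cv2.imwrite('pics/s5c.png',cv2.resize(im2[140:240,290:440,::-1],None,fx=5,fy=5,interpolation=cv2.INTER_CUBIC))
E
```

```text
t 5.07 rv [ 0.003 -0.003 -0.002] d [ 0.0003  0.0338 -0.0009] norm 0.034 op 0.0653 q6 [-0.42  0.05  1.99  0.    1.11  1.16]
[ 0.46896549 -0.07726792  0.08380537] [ 0.47031661 -0.07688781  0.08440785] [-0.00181829  0.00142553 -0.99999733]
```

View pics/w5.png

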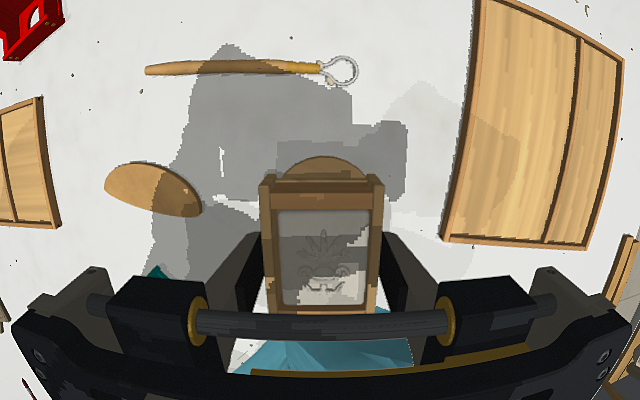

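View pics/s5c.png

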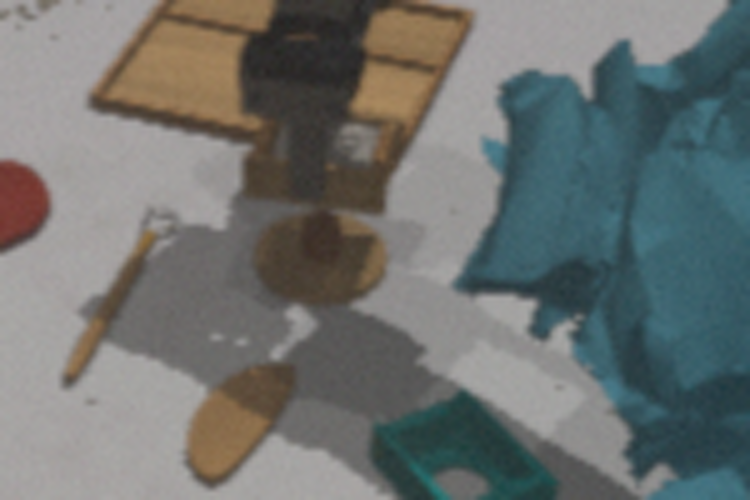

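jog_arm:
  commands:
    - [0.002, -0.002, 0, 0, 0.015, -0.001, 0.055]
    - [0.002, -0.002, 0, 0, 0.032, -0.001, 0.055]
    - [0.002, -0.002, 0, 0, 0.04, -0.001, 0.055]
    - [0.002, -0.002, 0, 0, 0.046, -0.001, 0.055]

```text
time_s: 5.5
tcp_pos: [0.4703, -0.0762, 0.0386]
ee_rot: [[0.003, 0.0, 1.0], [-1.0, 0.001, 0.003], [-0.001, -1.0, 0.0]]
ft_force: [-1.3, -0.3, -1.8]
opening: 0.0652
```

```bash
python3 - <<'E'
from h import *
im,c,_=shot('top','t6')
s=ctrl.sense();print(s['tcp_pos'],s['ft_force'])
E
python3 go.py 0.468 -0.0775 0.02 -90
```

```text
[ 0.46999344 -0.07623911  0.03814755] [-1.91436595  0.57364113 -3.22175023]
t 5.55 rv [ 0.     0.003 -0.001] d [ 0.0013  0.0181 -0.002 ] norm 0.018 op 0.0653 q6 [-0.42  0.13  2.01  0.    1.    1.15]
```

jog_arm:
  commands:
    - [0, 0, 0, 0.001, 0.006, -0.0015, 0.055]
    - [0, 0, 0, 0.001, 0.01, -0.0015, 0.055]
    - [0, 0, 0, 0.001, 0.013, -0.0015, 0.055]

```text
time_s: 5.8
tcp_pos: [0.4698, -0.0785, 0.0273]
ee_rot: [[0.002, 0.004, 1.0], [-1.0, -0.001, 0.002], [0.001, -1.0, 0.004]]
ft_force: [0.5, 0.0, -2.2]
opening: 0.0654
```

jog_arm:
  commands:
    - [0, 0, 0, 0, 0.002, 0, 0.055]
    - [0, 0, 0, 0, 0.003, 0, 0.055]

```text
time_s: 5.97
tcp_pos: [0.4696, -0.0784, 0.0243]
ee_rot: [[0.002, 0.003, 1.0], [-1.0, -0.0, 0.002], [0.0, -1.0, 0.003]]
ft_force: [-0.3, 0.4, -2.4]
opening: 0.0653
```

jog_arm:
  commands:
    - [0, 0, 0, 0, 0.002, 0, 0.055]
    - [0, 0, 0, 0, 0.003, 0, 0.055]

```text
time_s: 6.13
tcp_pos: [0.4696, -0.0785, 0.0213]
ee_rot: [[0.002, 0.003, 1.0], [-1.0, -0.001, 0.002], [0.001, -1.0, 0.003]]
ft_force: [0.1, 0.6, -2.1]
opening: 0.065
```

jog_arm:
  commands:
    - [0, 0, 0, 0, 0.001, 0, 0.055]
    - [0, 0, 0, 0, 0.0015, 0, 0.055]

```text
time_s: 6.3
tcp_pos: [0.4697, -0.0785, 0.0212]
ee_rot: [[0.002, 0.002, 1.0], [-1.0, -0.0, 0.002], [0.0, -1.0, 0.002]]
ft_force: [-7.0, 3.1, 16.4]
opening: 0.0652
```

jog_arm:
  commands:
    - [0, 0, 0, 0, -0.0015, 0, 0.0919]
    - [0, 0, 0, 0, -0.0015, 0, 0.0919]
    - [0, 0, 0, 0, -0.0015, 0, 0.0919]
    - [0, 0, 0, 0, -0.0015, 0, 0.0919]

```text
time_s: 6.63
tcp_pos: [0.4697, -0.0785, 0.0214]
ee_rot: [[0.002, 0.004, 1.0], [-1.0, -0.001, 0.002], [0.001, -1.0, 0.004]]
ft_force: [0.1, 0.2, 0.2]
opening: 0.0899
```

jog_arm:
  commands:
    - [0, 0, 0, 0, -0.04, 0, 0.0919]
    - [0, 0, 0, 0, -0.08, 0, 0.0919]
    - [0, 0, 0, 0, -0.12, 0, 0.0919]
    - [0, 0, 0, 0, -0.12, 0, 0.0919]

```text
time_s: 6.97
tcp_pos: [0.4742, -0.0805, 0.1496]
ee_rot: [[0.002, 0.017, 1.0], [-1.0, -0.006, 0.002], [0.006, -1.0, 0.017]]
ft_force: [0.7, -1.7, 1.0]
opening: 0.092
```

```bash
python3 - <<'E'
from h import *
im,c,_=shot('wrist','w7')
im2,c2,_=shot('side','s7')
cv2.imwrite('pics/s7c.png',np.vstack([cv2.resize(im2[140:240,290:440,::-1],None,fx=4,fy=4,interpolation=cv2.INTER_CUBIC)]))
E
python3 go.py 0.468 -0.0775 0.10 0
```

```text
t 7.07 rv [-0.004 -1.569  0.007] d [-0.0015  0.0431 -0.0028] norm 0.043 op 0.0921 q6 [-0.42 -0.04  1.95  0.    1.22  1.15]
```

View pics/w7.png

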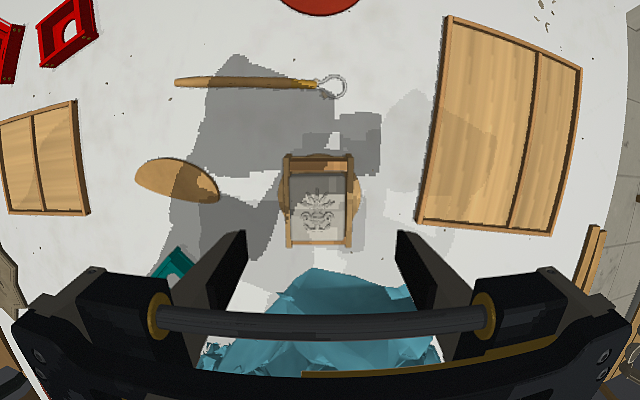

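View pics/s7c.png

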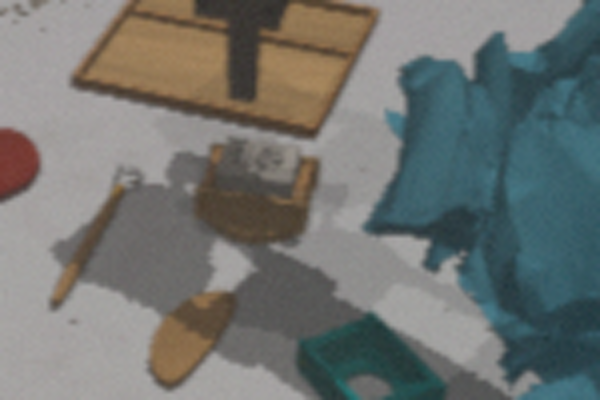

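Run:
```python
from h import *
im,c=load('w7')
a=rect(c,im,0.40,0.54,-0.15,-0.01,0.056,0.35)[:400,:400]
cv2.imwrite('pics/w7r.png',cv2.resize(a[:,:,::-1],None,fx=1.5,fy=1.5))
```

```text
(no output)
```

View pics/w7r.png

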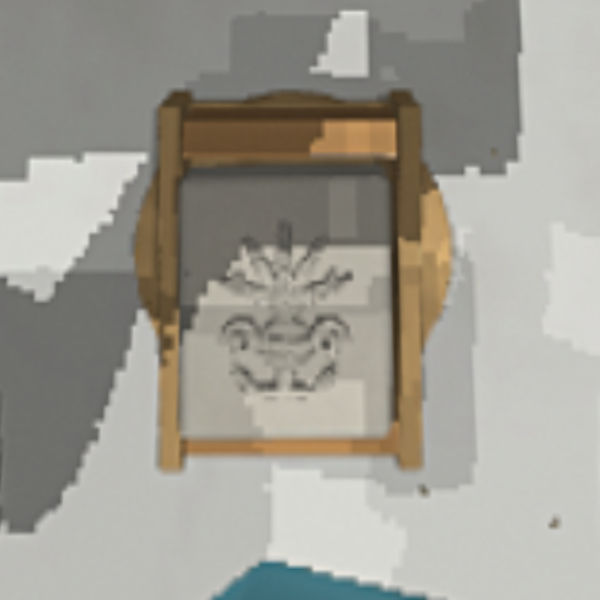

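jog_arm:
  commands:
    - [0, -1.57, 0, 0.0, 0.03, -0.003, 0.0919]
    - [0, -1.57, 0, 0.0, 0.03, -0.003, 0.0919]
    - [0, -1.57, 0, 0.0, 0.03, -0.003, 0.0919]
    - [0, -1.57, 0, 0.0, 0.03, -0.003, 0.0919]
    - [0, -1.57, 0, 0.0, 0.03, -0.003, 0.0919]

```text
time_s: 7.48
tcp_pos: [0.4645, -0.0776, 0.1087]
ee_rot: [[0.591, -0.001, 0.806], [-0.806, 0.001, 0.591], [-0.002, -1.0, -0.0]]
ft_force: [0.9, 0.2, -0.4]
opening: 0.092
```

```bash
python3 go.py 0.469 -0.0778 0.10 0
```

```text
t 7.48 rv [-0.001 -0.938 -0.002] d [0.0028 0.0087 0.0036] norm 0.01 op 0.092 q6 [-0.42  0.    1.99  0.    1.16  0.51]
```

jog_arm:
  commands:
    - [0, -0.938, 0, 0.003, 0.005, 0.0035, 0.0919]
    - [0, -0.938, 0, 0.003, 0.005, 0.0035, 0.0919]
    - [0, -0.938, 0, 0.003, 0.005, 0.0035, 0.0919]
    - [0, -0.938, 0, 0.003, 0.005, 0.0035, 0.0919]
    - [0, -0.938, 0, 0.003, 0.005, 0.0035, 0.0919]

```text
time_s: 7.9
tcp_pos: [0.4692, -0.078, 0.1039]
ee_rot: [[0.951, -0.001, 0.308], [-0.308, 0.001, 0.951], [-0.001, -1.0, 0.001]]
ft_force: [1.3, 0.4, 0.8]
opening: 0.0917
```

```bash
python3 go.py 0.469 -0.0778 0.10 0
```

```text
t 7.9 rv [-0.001 -0.313 -0.001] d [-0.0002  0.0039  0.0002] norm 0.004 op 0.0917 q6 [-0.42  0.02  1.98  0.    1.15 -0.11]
```

jog_arm:
  commands:
    - [0, -0.313, 0, 0, 0.02, 0, 0.0919]
    - [0, -0.313, 0, 0, 0.02, 0, 0.0919]
    - [0, -0.313, 0, 0, 0.02, 0, 0.0919]
    - [0, -0.313, 0, 0, 0.02, 0, 0.0919]

```text
time_s: 8.23
tcp_pos: [0.469, -0.0779, 0.0838]
ee_rot: [[1.0, -0.001, 0.005], [-0.005, 0.002, 1.0], [-0.001, -1.0, 0.002]]
ft_force: [-0.1, 0.2, 0.3]
opening: 0.0916
```

```bash
python3 go.py 0.469 -0.0778 0.0435 0;  python3 - <<'E'
from h import *
im,c,s=shot('wrist','w8'); s2=ctrl.sense(); print(s['tcp_pos'],s2['tcp_pos'],s2['ee_rot'][:,1])
E
```

```text
t 8.23 rv [-0.002 -0.005 -0.001] d [0.0001 0.0403 0.0001] norm 0.04 op 0.0916 q6 [-0.42  0.05  1.99  0.    1.1  -0.42]
[ 0.46898699 -0.07793873  0.08377458] [ 0.46943474 -0.07812015  0.08432973] [-2.80083048e-04  1.10796184e-03 -9.99999347e-01]
```

View pics/w8.png

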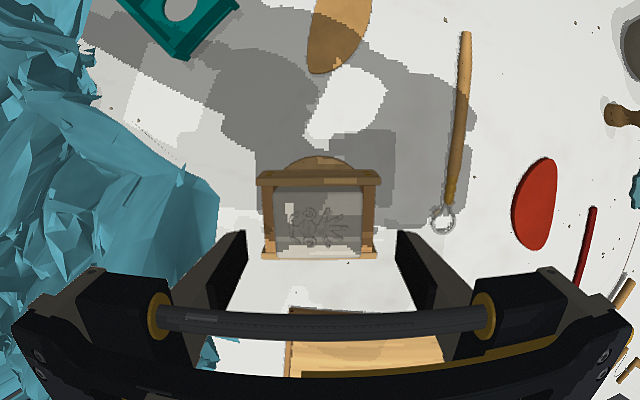

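Run:
```python
from h import *
_,c1=load('w1');_,c7=load('w7');_,c8=load('w8');_,ct=load('b_top')
def tri(cs,ps):
    A=np.zeros((3,3));b=np.zeros(3)
    for c,p in zip(cs,ps):
        o,d=ray(c,p);d/=np.linalg.norm(d);M=np.eye(3)-np.outer(d,d);A+=M;b+=M@o
    X=np.linalg.solve(A,b);return np.round(X,3),[np.round(proj(c,X),0) for c in cs]
print(tri([c1,c7],[(378,188),(310,268)]))
print(tri([c1,ct],[(378,188),(361,281)]))
print(tri([c1,ct],[(470,188),(434,279)]))
for p in [(217,178),(218,205),(150,150)]:
  print([np.round(unproj(c8,p,z),3) for z in (0,.05,.1)])
```

```text
(array([ 0.377, -0.068, -0.001]), [array([378., 188.]), array([310., 268.])])
(array([ 0.377, -0.059,  0.01 ]), [array([374., 190.]), array([363., 280.])])
(array([ 0.375, -0.243, -0.023]), [array([470., 188.]), array([434., 279.])])
[array([ 0.379, -0.053,  0.   ]), array([ 0.397, -0.042,  0.05 ]), array([ 0.415, -0.031,  0.1  ])]
[array([ 0.378, -0.078,  0.   ]), array([ 0.396, -0.062,  0.05 ]), array([ 0.414, -0.046,  0.1  ])]
[array([ 0.313, -0.025,  0.   ]), array([ 0.344, -0.02 ,  0.05 ]), array([ 0.375, -0.014,  0.1  ])]
```

jog_arm:
  commands:
    - [0, -0.005, 0, 0, 0.02, 0, 0.08]
    - [0, -0.005, 0, 0, 0.035, 0, 0.08]
    - [0, -0.005, 0, 0, 0.04, 0, 0.08]
    - [0, -0.005, 0, 0, 0.04, 0, 0.08]

```text
time_s: 8.62
tcp_pos: [0.4692, -0.078, 0.0443]
ee_rot: [[1.0, -0.001, 0.002], [-0.002, 0.001, 1.0], [-0.001, -1.0, 0.001]]
ft_force: [-0.1, -0.6, 0.1]
opening: 0.0798
```

jog_arm:
  commands:
    - [0, 0, 0, 0, 0, 0, 0.05]
    - [0, 0, 0, 0, 0, 0, 0.05]
    - [0, 0, 0, 0, 0, 0, 0.05]
    - [0, 0, 0, 0, 0, 0, 0.05]
    - [0, 0, 0, 0, 0, 0, 0.05]
  newtons: 20

```text
time_s: 9.03
tcp_pos: [0.4713, -0.0789, 0.0469]
ee_rot: [[1.0, 0.004, 0.001], [-0.001, -0.001, 1.0], [0.004, -1.0, -0.001]]
ft_force: [-1.0, 0.1, 2.5]
opening: 0.0619
```

jog_arm:
  commands:
    - [0, 0, 0, 0, -0.008, 0, 0.05]
    - [0, 0, 0, 0, -0.02, 0, 0.05]
    - [0, 0, 0, 0, -0.035, 0, 0.05]
    - [0, 0, 0, 0, -0.06, 0, 0.05]
    - [0, 0, 0, 0, -0.06, 0, 0.05]

```text
time_s: 9.45
tcp_pos: [0.4741, -0.08, 0.1112]
ee_rot: [[1.0, 0.011, 0.001], [-0.001, -0.004, 1.0], [0.011, -1.0, -0.004]]
ft_force: [1.5, -0.8, -0.1]
opening: 0.0619
```

Run:
```python
from h import *
im,c,s=shot('wrist','w9'); s2=ctrl.sense(); print(s['tcp_pos'],s2['tcp_pos'],s2['ft_force'],s2['opening'])
# trays
im1,c1=load('w1')
a=rect(c1,im1,0.40,0.62,0.18,0.44,0.014,0.5)
cv2.imwrite('pics/tr.png',cv2.resize(a[:,:,::-1],None,fx=1.5,fy=1.3))
print(a.shape)
```

```text
[ 0.47406937 -0.08001063  0.11121442] [ 0.47313089 -0.07966151  0.10917862] [-0.40416198  0.00283976 -0.41948818] 0.062370379789609416
(440, 520, 3)
```

View pics/w9.png

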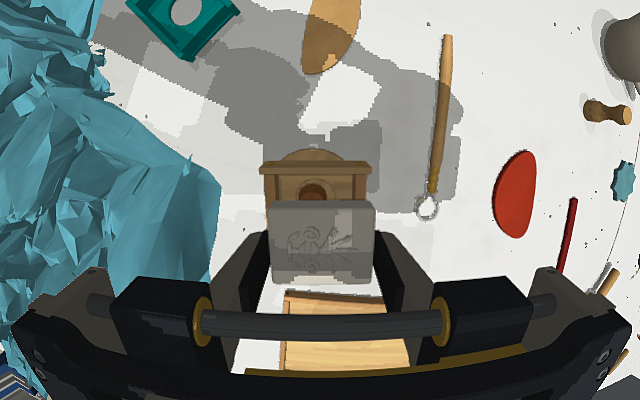

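View pics/tr.png

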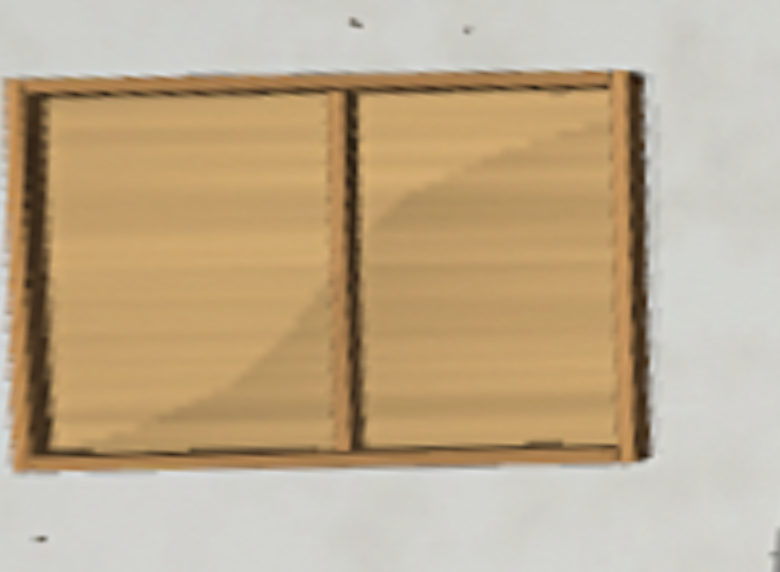

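jog_arm:
  commands:
    - [0, -0.015, 0, 0.044, 0.01, 0.359, 0.05]
    - [0, -0.015, 0, 0.044, 0.01, 0.359, 0.05]
    - [0, -0.015, 0, 0.044, 0.01, 0.359, 0.05]
    - [0, -0.015, 0, 0.044, 0.01, 0.359, 0.05]
    - [0, -0.015, 0, 0.044, 0.01, 0.359, 0.05]
  newtons: 25

```text
time_s: 9.92
tcp_pos: [0.4956, 0.1299, 0.0994]
ee_rot: [[1.0, 0.002, -0.013], [0.013, -0.0, 1.0], [0.002, -1.0, -0.0]]
ft_force: [0.4, -0.1, -0.5]
opening: 0.0619
```

```bash
python3 go.py 0.517 0.2793 0.08 0.8
```

```text
t 9.92 rv [ 0.    -0.     0.002] d [0.0234 0.0194 0.1491] norm 0.152 op 0.0619 q6 [ 0.02  0.12  1.88 -0.    1.14  0.01]
```

jog_arm:
  commands:
    - [0, 0, 0, 0.023, 0.02, 0.149, 0.05]
    - [0, 0, 0, 0.023, 0.02, 0.149, 0.05]
    - [0, 0, 0, 0.023, 0.02, 0.149, 0.05]
    - [0, 0, 0, 0.023, 0.02, 0.149, 0.05]
    - [0, 0, 0, 0.023, 0.02, 0.149, 0.05]

```text
time_s: 10.33
tcp_pos: [0.5159, 0.2817, 0.0784]
ee_rot: [[1.0, 0.001, -0.019], [0.019, 0.001, 1.0], [0.001, -1.0, 0.001]]
ft_force: [-0.5, 1.0, -1.1]
opening: 0.0623
```

```bash
python3 - <<'E'
from h import *
im,c,s=shot('wrist','w10'); s2=ctrl.sense(); print(s['tcp_pos'],s2['tcp_pos'],s2['ee_rot'][:,1])
im,c,s=shot('top','t10'); cv2.imwrite('pics/t10c.png',cv2.resize(im[170:280,140:300,::-1],None,fx=4,fy=4,interpolation=cv2.INTER_CUBIC))
E
python3 go.py 0.517 0.2793 0.02 0.8
```

```text
[0.5159452  0.28171894 0.07836804] [0.51604562 0.27927183 0.07862381] [ 7.78018941e-04 -8.23061871e-04 -9.99999359e-01]
t 10.43 rv [0.001 0.002 0.001] d [0.0008 0.0589 0.0016] norm 0.059 op 0.0619 q6 [ 0.29  0.33  1.68 -0.    1.13  0.27]
```

View pics/w10.png

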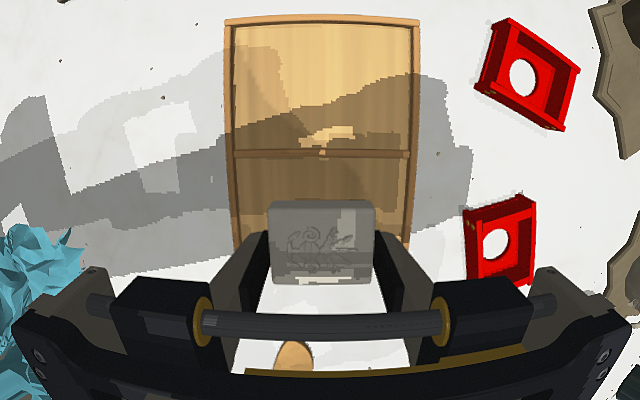

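View pics/t10c.png

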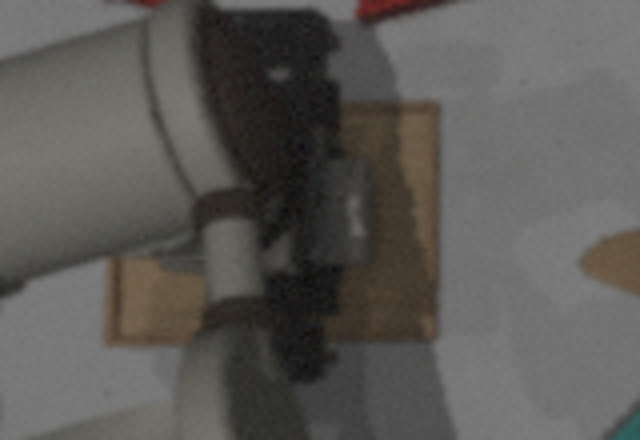

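Run:
```python
from h import *
_,c=load('w10')
for p in [(320,150),(320,157),(226,20),(418,20),(225,24)]: print(p,np.round(unproj(c,p,.013),4))
```

```text
(320, 150) [0.5154 0.3315 0.013 ]
(320, 157) [0.5155 0.326  0.013 ]
(226, 20) [0.4407 0.4354 0.013 ]
(418, 20) [0.5892 0.4385 0.013 ]
(225, 24) [0.44  0.432 0.013]
```

jog_arm:
  commands:
    - [0, 0, 0, 0.0005, 0.03, 0, 0.05]
    - [0, 0, 0, 0.0005, 0.05, 0, 0.05]
    - [0, 0, 0, 0.0005, 0.058, 0, 0.05]
    - [0, 0, 0, 0.0005, 0.06, 0, 0.05]

```text
time_s: 10.77
tcp_pos: [0.5161, 0.2755, 0.0182]
ee_rot: [[1.0, -0.002, -0.012], [0.012, -0.002, 1.0], [-0.002, -1.0, -0.002]]
ft_force: [-0.8, -0.0, -1.6]
opening: 0.0624
```

jog_arm:
  commands:
    - [0, 0, 0, 0, 0.002, 0.002, 0.05]
    - [0, 0, 0, 0, 0.003, 0.002, 0.05]

```text
time_s: 10.93
tcp_pos: [0.519, 0.2792, 0.0186]
ee_rot: [[1.0, 0.005, -0.013], [0.013, 0.0, 1.0], [0.005, -1.0, 0.0]]
ft_force: [0.2, -0.6, -1.6]
opening: 0.0618
```

jog_arm:
  commands:
    - [0, 0, 0, 0, 0.001, 0, 0.05]
    - [0, 0, 0, 0, 0.001, 0, 0.05]

```text
time_s: 11.1
tcp_pos: [0.5188, 0.2794, 0.0175]
ee_rot: [[1.0, 0.005, -0.014], [0.014, 0.0, 1.0], [0.005, -1.0, 0.0]]
ft_force: [-0.0, 0.1, -0.1]
opening: 0.0622
```

jog_arm:
  commands:
    - [0, 0, 0, 0, 0.001, 0, 0.05]
    - [0, 0, 0, 0, 0.001, 0, 0.05]

```text
time_s: 11.27
tcp_pos: [0.5185, 0.2794, 0.0162]
ee_rot: [[1.0, 0.004, -0.014], [0.014, -0.0, 1.0], [0.004, -1.0, -0.0]]
ft_force: [-0.2, -0.1, -0.4]
opening: 0.062
```

jog_arm:
  commands:
    - [0, 0, 0, 0, 0.001, 0, 0.05]
    - [0, 0, 0, 0, 0.001, 0, 0.05]

```text
time_s: 11.43
tcp_pos: [0.5185, 0.2794, 0.0161]
ee_rot: [[1.0, 0.004, -0.014], [0.014, -0.0, 1.0], [0.004, -1.0, -0.0]]
ft_force: [-3.6, -0.9, 7.5]
opening: 0.0617
```

Contact with the floor. Release and lift.

jog_arm:
  commands:
    - [0, 0, 0, 0, -0.0005, 0, 0.076]
    - [0, 0, 0, 0, -0.0005, 0, 0.076]
    - [0, 0, 0, 0, -0.0005, 0, 0.076]

```text
time_s: 11.68
tcp_pos: [0.518, 0.2793, 0.015]
ee_rot: [[1.0, 0.003, -0.014], [0.014, -0.0, 1.0], [0.003, -1.0, -0.0]]
ft_force: [0.8, 0.5, -0.4]
opening: 0.0761
```

jog_arm:
  commands:
    - [0, 0, 0, 0, -0.03, 0, 0.08]
    - [0, 0, 0, 0, -0.07, 0, 0.0919]
    - [0, 0, 0, 0, -0.1, 0, 0.0919]
    - [0, 0, 0, 0, -0.1, 0, 0.0919]

```text
time_s: 12.02
tcp_pos: [0.5223, 0.2808, 0.1226]
ee_rot: [[1.0, 0.015, -0.014], [0.014, 0.003, 1.0], [0.015, -1.0, 0.003]]
ft_force: [1.3, -0.6, 1.0]
opening: 0.092
```

Run:
```python
from h import *
im,c,s=shot('wrist','w11'); s2=ctrl.sense(); print(s['tcp_pos'],s2['tcp_pos'])
# rib from w1
im1,c1=load('w1')
for n in ('w1','w2'):
  im1,c1=load(n)
  a=rect(c1,im1,0.42,0.56,0.01,0.16,0.008,0.25)
  hs=cv2.cvtColor(a,cv2.COLOR_RGB2HSV); m=((hs[...,1]>70)&(hs[...,0]<30)).astype(np.uint8)*255
  m=cv2.morphologyEx(m,cv2.MORPH_OPEN,np.ones((9,9)))
  cn=max(cv2.findContours(m,0,2)[0],key=cv2.contourArea)
  r=cv2.minAreaRect(cn); M=cv2.moments(cn); cx,cy=M['m10']/M['m00'],M['m01']/M['m00']
  f=lambda p:(round(.56-p[1]*.00025,4),round(.16-p[0]*.00025,4))
  print(n,'rect',f(r[0]),np.array(r[1])*.25,r[2],'cent',f((cx,cy)),cv2.contourArea(cn)*.0625)
  o=a.copy(); cv2.drawContours(o,[cn],0,(0,0,255),1); cv2.drawContours(o,[np.int32(cv2.boxPoints(r))],0,(255,0,0),1)
  cv2.imwrite(f'pics/rib_{n}.png',o[:,:,::-1])
```

```text
[0.52229135 0.28083959 0.12255802] [0.52063069 0.28024353 0.11926967]
w1 rect (0.4873, 0.0831) [108.89639282  43.52149963] 13.392498016357422 cent (0.4855, 0.0835) 3680.5625
w2 rect (0.4885, 0.0827) [109.15059662  45.75577164] 14.534454345703125 cent (0.4867, 0.0836) 3875.03125
```

View pics/w11.png

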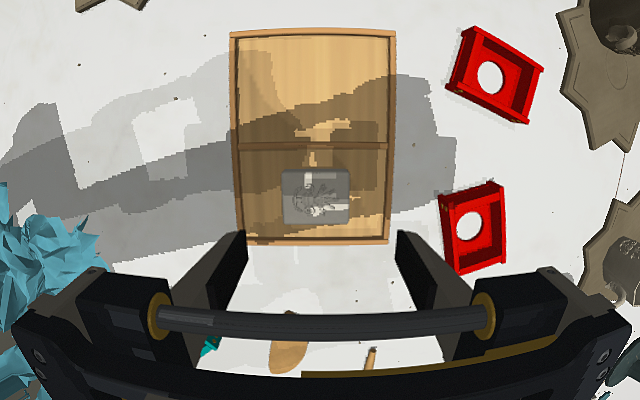

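View pics/rib_w1.png

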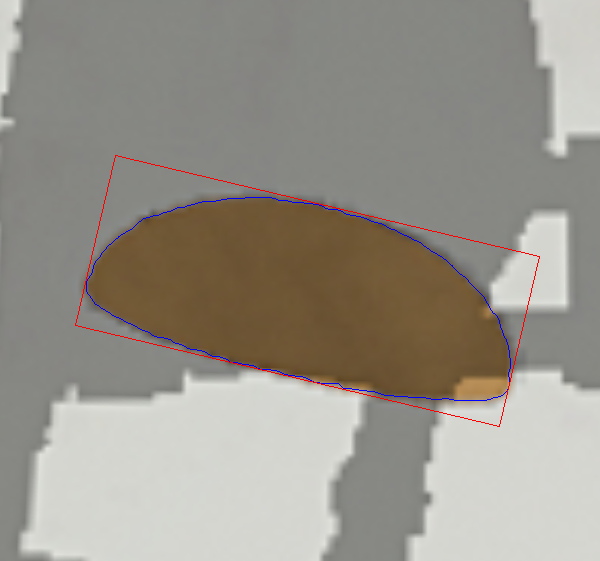

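```bash
python3 go.py 0.488 0.083 0.07 -13.9
```

```text
t 12.07 rv [-0.003  0.257  0.011] d [-0.0359  0.0485 -0.1969] norm 0.206 op 0.0922 q6 [ 0.29  0.28  1.65 -0.    1.2   0.28]
```

jog_arm:
  commands:
    - [0, 0.257, 0, -0.034, 0.048, -0.197, 0.0919]
    - [0, 0.257, 0, -0.034, 0.048, -0.197, 0.0919]
    - [0, 0.257, 0, -0.034, 0.048, -0.197, 0.0919]
    - [0, 0.257, 0, -0.034, 0.048, -0.197, 0.0919]
    - [0, 0.257, 0, -0.034, 0.048, -0.197, 0.0919]

```text
time_s: 12.48
tcp_pos: [0.4845, 0.0802, 0.0649]
ee_rot: [[0.971, 0.0, 0.24], [-0.24, -0.0, 0.971], [0.0, -1.0, -0.0]]
ft_force: [0.5, -0.6, 0.3]
opening: 0.092
```

```bash
python3 - <<'E'
from h import *
im,c,s=shot('wrist','w12'); s2=ctrl.sense(); print(s['tcp_pos'],s2['tcp_pos'],s2['ee_rot'][:,1])
im1,c1=im,c
a=rect(c1,im1,0.42,0.56,0.01,0.16,0.008,0.25)
hs=cv2.cvtColor(a,cv2.COLOR_RGB2HSV); m=((hs[...,1]>70)&(hs[...,0]<30)).astype(np.uint8)*255
m=cv2.morphologyEx(m,cv2.MORPH_OPEN,np.ones((9,9)))
cn=max(cv2.findContours(m,0,2)[0],key=cv2.contourArea)
r=cv2.minAreaRect(cn)
f=lambda p:(round(.56-p[1]*.00025,4),round(.16-p[0]*.00025,4))
print('rect',f(r[0]),np.array(r[1])*.25,r[2])
cv2.imwrite(f'pics/rib_w12.png',np.hstack([a[:400],im[:400,100:540]])[:,:,::-1])
E
python3 go.py 0.488 0.083 0.002 -13.9
```

```text
[0.48451815 0.0801959  0.06492154] [0.48267367 0.07482208 0.0629369 ] [-0.00403817 -0.00344206 -0.99998592]
rect (0.4872, 0.0834) [109.62617493  43.51000977] 14.470293045043945
t 12.53 rv [ 0.004 -0.004 -0.003] d [0.0034 0.0609 0.0095] norm 0.062 op 0.0917 q6 [-0.09  0.12  1.96 -0.    1.06  0.16]
```

View pics/w12.png

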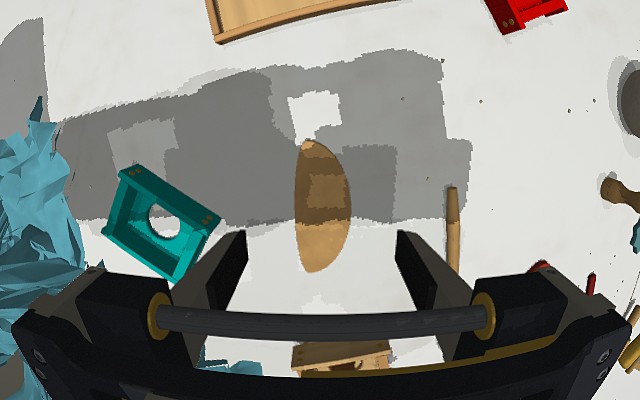

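jog_arm:
  commands:
    - [0, 0, 0, 0, 0, 0, 0.08]
    - [0, 0, 0, 0, 0, 0, 0.08]

```text
time_s: 12.7
tcp_pos: [0.4857, 0.0816, 0.0658]
ee_rot: [[0.97, 0.001, 0.242], [-0.242, 0.0, 0.97], [0.001, -1.0, 0.0]]
ft_force: [0.5, 0.0, 0.3]
opening: 0.0812
```

```bash
python3 go.py 0.4878 0.083 0.002 -13.9
python3 - <<'E'
from h import *
_,c=load('w12')
for p in [(222,220),(180,280),(125,168)]: print(p,np.round(unproj(c,p,.03),4))
E
```

```text
t 12.7 rv [-0.    -0.002  0.001] d [0.0017 0.0639 0.0019] norm 0.064 op 0.0812 q6 [-0.08  0.12  1.96  0.    1.06  0.16]
(222, 220) [0.4158 0.1012 0.03  ]
(180, 280) [0.3587 0.059  0.03  ]
(125, 168) [0.3482 0.1603 0.03  ]
```

jog_arm:
  commands:
    - [0, 0, 0, 0.0017, 0.03, 0.002, 0.06]
    - [0, 0, 0, 0.0017, 0.05, 0.002, 0.06]
    - [0, 0, 0, 0.0017, 0.06, 0.002, 0.06]
    - [0, 0, 0, 0.0017, 0.062, 0.002, 0.06]
    - [0, 0, 0, 0.0017, 0.062, 0.002, 0.06]

```text
time_s: 13.12
tcp_pos: [0.4885, 0.0842, 0.0046]
ee_rot: [[0.971, 0.002, 0.239], [-0.239, -0.0, 0.971], [0.002, -1.0, 0.0]]
ft_force: [-0.3, 0.1, 0.4]
opening: 0.0601
```

```bash
python3 go.py 0.4878 0.083 0.002 -13.9
python3 - <<'E'
from h import *
im,c,s=shot('wrist','w13'); s2=ctrl.sense(); print(s['tcp_pos'],s2['tcp_pos'],s2['ft_force'])
E
```

```text
t 13.12 rv [-0.     0.001  0.002] d [-0.0004  0.0026 -0.0014] norm 0.003 op 0.0601 q6 [-0.07  0.24  1.97 -0.    0.93  0.17]
[0.48853518 0.08424901 0.00461967] [0.48942407 0.08399216 0.00552715] [0.53588805 0.72403912 0.86088939]
```

View pics/w13.png

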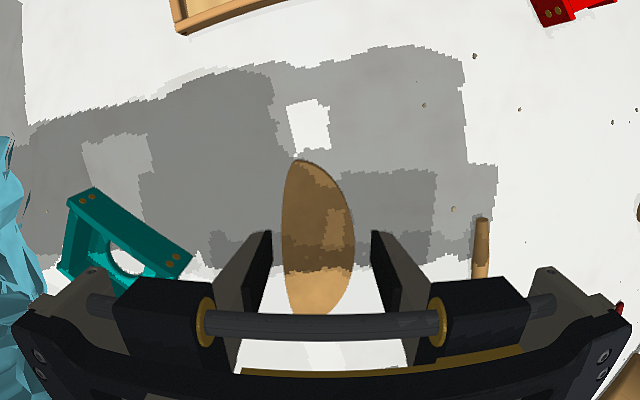

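jog_arm:
  commands:
    - [0, 0, 0, 0, 0.0015, 0, 0.06]
    - [0, 0, 0, 0, 0.0025, 0, 0.06]

```text
time_s: 13.33
tcp_pos: [0.4901, 0.0835, 0.0036]
ee_rot: [[0.971, 0.006, 0.24], [-0.24, -0.001, 0.971], [0.006, -1.0, 0.001]]
ft_force: [-1.0, -0.0, -0.5]
opening: 0.0598
```

jog_arm:
  commands:
    - [0, 0, 0, 0, 0, 0, 0.03]
    - [0, 0, 0, 0, 0, 0, 0.03]
    - [0, 0, 0, 0, 0, 0, 0.03]
    - [0, 0, 0, 0, 0, 0, 0.03]
  newtons: 20

```text
time_s: 13.67
tcp_pos: [0.4892, 0.0833, 0.0029]
ee_rot: [[0.971, 0.004, 0.241], [-0.241, -0.0, 0.971], [0.004, -1.0, 0.0]]
ft_force: [-0.1, 0.4, 2.2]
opening: 0.0427
```

jog_arm:
  commands:
    - [0, 0, 0, 0, -0.015, 0, 0.03]
    - [0, 0, 0, 0, -0.05, 0, 0.03]
    - [0, 0, 0, 0, -0.085, 0, 0.03]
    - [0, 0, 0, 0, -0.085, 0, 0.03]

```text
time_s: 14.0
tcp_pos: [0.4937, 0.0831, 0.0943]
ee_rot: [[0.971, 0.015, 0.241], [-0.241, -0.001, 0.971], [0.015, -1.0, 0.002]]
ft_force: [0.6, -0.0, -0.1]
opening: 0.0428
```

```bash
python3 go.py 0.5155 0.3803 0.085 -89.2
python3 - <<'E'
from h import *
im,c,s=shot('wrist','w14'); s2=ctrl.sense(); print(s['tcp_pos'],s2['tcp_pos'],s2['ft_force'],s2['opening'])
E
```

```text
t 14.0 rv [-0.012  1.314  0.011] d [-0.0505  0.0093  0.2937] norm 0.298 op 0.0428 q6 [-0.08  0.09  1.93 -0.    1.11  0.17]
[0.49370127 0.08305522 0.0943067 ] [0.4920829  0.08310674 0.09151265] [-0.64244584  0.84027077 -0.60184946] 0.04225753111434655
```

View pics/w14.png

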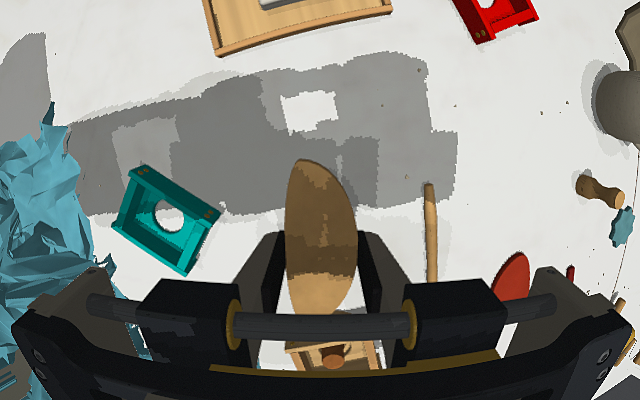

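jog_arm:
  commands:
    - [0, 1.314, 0, -0.0505, 0.01, 0.2935, 0.03]
    - [0, 1.314, 0, -0.0505, 0.01, 0.2935, 0.03]
    - [0, 1.314, 0, -0.0505, 0.01, 0.2935, 0.03]
    - [0, 1.314, 0, -0.0505, 0.01, 0.2935, 0.03]
    - [0, 1.314, 0, -0.0505, 0.01, 0.2935, 0.03]

```text
time_s: 14.47
tcp_pos: [0.5017, 0.2704, 0.0797]
ee_rot: [[0.69, 0.001, 0.724], [-0.724, -0.001, 0.69], [0.001, -1.0, -0.0]]
ft_force: [1.3, -1.0, 0.6]
opening: 0.0426
```

```bash
python3 go.py 0.5155 0.3803 0.085 -89.2
```

```text
t 14.47 rv [-0.     0.747  0.001] d [-0.07   -0.0054  0.0858] norm 0.111 op 0.0426 q6 [ 0.28  0.29  1.73 -0.    1.13  1.09]
```

jog_arm:
  commands:
    - [0, 0.747, 0, -0.07, 0, 0.086, 0.03]
    - [0, 0.747, 0, -0.07, 0, 0.086, 0.03]
    - [0, 0.747, 0, -0.07, 0, 0.086, 0.03]
    - [0, 0.747, 0, -0.07, 0, 0.086, 0.03]
    - [0, 0.747, 0, -0.07, 0, 0.086, 0.03]

```text
time_s: 14.88
tcp_pos: [0.5147, 0.3807, 0.0791]
ee_rot: [[0.146, 0.001, 0.989], [-0.989, -0.001, 0.146], [0.002, -1.0, 0.001]]
ft_force: [0.4, -1.5, 0.1]
opening: 0.0425
```

```bash
python3 go.py 0.5155 0.3803 0.07 -89.2
```

```text
t 14.88 rv [-0.001  0.133  0.001] d [0.0005 0.0091 0.0007] norm 0.009 op 0.0425 q6 [ 0.45  0.45  1.51 -0.    1.18  1.87]
```

jog_arm:
  commands:
    - [0, 0.133, 0, 0.0005, 0.02, 0.0005, 0.03]
    - [0, 0.133, 0, 0.0005, 0.02, 0.0005, 0.03]
    - [0, 0.133, 0, 0.0005, 0.02, 0.0005, 0.03]
    - [0, 0.133, 0, 0.0005, 0.02, 0.0005, 0.03]

```text
time_s: 15.22
tcp_pos: [0.5161, 0.3784, 0.0607]
ee_rot: [[0.02, 0.002, 1.0], [-1.0, -0.001, 0.02], [0.001, -1.0, 0.002]]
ft_force: [0.5, 0.1, -0.7]
opening: 0.0426
```

```bash
python3 go.py 0.5155 0.3803 0.02 -89.2
python3 - <<'E'
from h import *
im,c,s=shot('wrist','w15'); s2=ctrl.sense(); print(s['tcp_pos'],s2['tcp_pos'],s2['ee_rot'][:,1])
E
```

```text
t 15.22 rv [-0.002  0.006  0.001] d [-0.0019  0.0407 -0.0007] norm 0.041 op 0.0426 q6 [ 0.45  0.47  1.52 -0.    1.14  2.  ]
[0.51613313 0.37843469 0.06069888] [0.5166589  0.37866603 0.06144562] [ 2.93176362e-03 -4.11574479e-04 -9.99995618e-01]
```

View pics/w15.png

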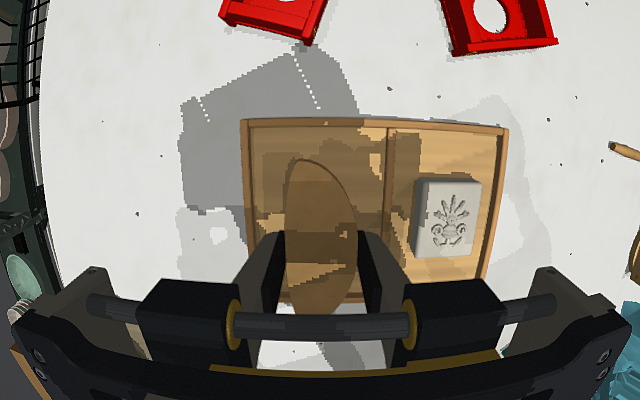

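Run:
```python
from h import *
_,c=load('w15')
for p,z in [((250,200),.014),((251,170),.014),((386,180),.012),((386,150),.012),((320,118),.014),((320,127),.014)]: print(p,np.round(unproj(c,p,z),4))
```

```text
(250, 200) [0.5306 0.4325 0.014 ]
(251, 170) [0.5534 0.4309 0.014 ]
(386, 180) [0.5475 0.3321 0.012 ]
(386, 150) [0.5697 0.3336 0.012 ]
(320, 118) [0.5911 0.3816 0.014 ]
(320, 127) [0.5848 0.3814 0.014 ]
```

jog_arm:
  commands:
    - [0, 0.005, 0, -0.003, 0.02, 0, 0.03]
    - [0, 0.005, 0, -0.003, 0.04, 0, 0.03]
    - [0, 0.005, 0, -0.003, 0.046, 0, 0.03]
    - [0, 0.005, 0, -0.003, 0.048, 0, 0.03]

```text
time_s: 15.6
tcp_pos: [0.5157, 0.3812, 0.0121]
ee_rot: [[0.013, 0.001, 1.0], [-1.0, -0.002, 0.013], [0.002, -1.0, 0.0]]
ft_force: [0.3, 0.5, -1.1]
opening: 0.0427
```

jog_arm:
  commands:
    - [0, 0, 0, 0, 0.001, 0, 0.03]
    - [0, 0, 0, 0, 0.0015, 0, 0.03]

```text
time_s: 15.77
tcp_pos: [0.5176, 0.3821, 0.013]
ee_rot: [[0.013, 0.005, 1.0], [-1.0, 0.0, 0.013], [-0.0, -1.0, 0.005]]
ft_force: [0.5, -0.4, 0.4]
opening: 0.0429
```

jog_arm:
  commands:
    - [0, 0, 0, 0, 0.001, 0, 0.03]
    - [0, 0, 0, 0, 0.002, 0, 0.03]

```text
time_s: 15.93
tcp_pos: [0.5175, 0.3822, 0.011]
ee_rot: [[0.013, 0.005, 1.0], [-1.0, 0.001, 0.013], [-0.0, -1.0, 0.005]]
ft_force: [0.1, -0.2, -0.6]
opening: 0.0423
```

jog_arm:
  commands:
    - [0, 0, 0, 0, 0.001, 0, 0.03]
    - [0, 0, 0, 0, 0.001, 0, 0.03]

```text
time_s: 16.1
tcp_pos: [0.5168, 0.3818, 0.009]
ee_rot: [[0.012, 0.003, 1.0], [-1.0, -0.0, 0.012], [0.0, -1.0, 0.003]]
ft_force: [0.5, -0.7, -0.4]
opening: 0.0426
```

jog_arm:
  commands:
    - [0, 0, 0, 0, 0.001, 0, 0.03]
    - [0, 0, 0, 0, 0.001, 0, 0.03]

```text
time_s: 16.27
tcp_pos: [0.5169, 0.3819, 0.008]
ee_rot: [[0.012, 0.003, 1.0], [-1.0, -0.0, 0.012], [0.0, -1.0, 0.003]]
ft_force: [0.4, 0.5, -0.3]
opening: 0.0426
```

jog_arm:
  commands:
    - [0, 0, 0, 0, 0.001, 0, 0.03]
    - [0, 0, 0, 0, 0.001, 0, 0.03]

```text
time_s: 16.43
tcp_pos: [0.517, 0.3819, 0.0079]
ee_rot: [[0.013, 0.003, 1.0], [-1.0, -0.0, 0.013], [0.001, -1.0, 0.003]]
ft_force: [-2.3, -1.1, 6.7]
opening: 0.0426
```

Contact. Release with a small opening and lift.

jog_arm:
  commands:
    - [0, 0, 0, 0, -0.0005, 0, 0.052]
    - [0, 0, 0, 0, -0.0005, 0, 0.052]
    - [0, 0, 0, 0, -0.0005, 0, 0.052]

```text
time_s: 16.68
tcp_pos: [0.5167, 0.3818, 0.0071]
ee_rot: [[0.012, 0.003, 1.0], [-1.0, -0.0, 0.012], [0.0, -1.0, 0.003]]
ft_force: [0.5, 0.5, -0.5]
opening: 0.0521
```

jog_arm:
  commands:
    - [0, 0, 0, 0, -0.02, 0, 0.052]
    - [0, 0, 0, 0, -0.06, 0, 0.06]
    - [0, 0, 0, 0, -0.1, 0, 0.08]
    - [0, 0, 0, 0, -0.12, 0, 0.08]
    - [0, 0, 0, 0, -0.12, 0, 0.08]

```text
time_s: 17.1
tcp_pos: [0.52, 0.3837, 0.1342]
ee_rot: [[0.013, 0.013, 1.0], [-1.0, 0.005, 0.013], [-0.004, -1.0, 0.013]]
ft_force: [0.5, 0.5, -0.3]
opening: 0.0765
```

Run:
```python
from h import *
im,c,s=shot('wrist','w16'); s2=ctrl.sense(); print(s['tcp_pos'],s2['tcp_pos'],s2['time_s'])
im1,c1=load('w1')
a=rect(c1,im1,0.54,0.62,-0.12,0.10,0.008,0.3)
im2,c2=load('w2')
b=rect(c2,im2,0.54,0.62,-0.12,0.10,0.008,0.3)
cv2.imwrite('pics/loop.png',np.vstack([a,b])[:,:,::-1]); print(a.shape)
```

```text
[0.52003592 0.38370928 0.13417733] [0.51837767 0.38282861 0.13063731] 17.15
(267, 734, 3)
```

View pics/w16.png

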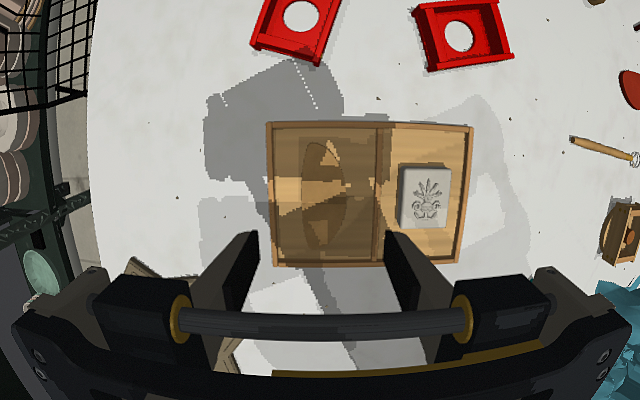

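View pics/loop.png

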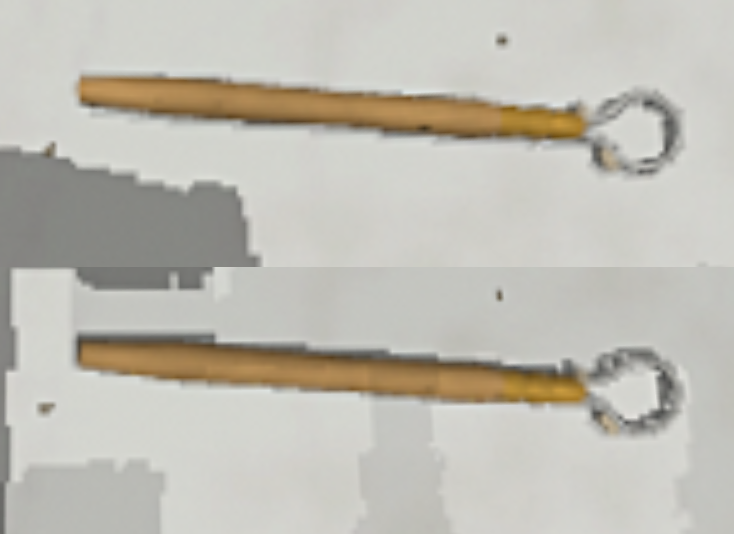

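```bash
python3 go.py 0.5877 -0.0042 0.07 -3.8;python3 - <<'E'
from h import *
for n in('w1','w7'):
  im1,c1=load(n)
  a=rect(c1,im1,0.38,0.68,-0.45,-0.17,0.014,0.5)
  cv2.imwrite(f'pics/lt_{n}.png',a[:,:,::-1]); print(a.shape)
E
```

```text
t 17.15 rv [-0.009 -1.492  0.005] d [0.388  0.0603 0.064 ] norm 0.398 op 0.0791 q6 [ 0.45  0.4   1.48 -0.    1.26  2.01]
(601, 560, 3)
(601, 560, 3)
```

View pics/lt_w1.png

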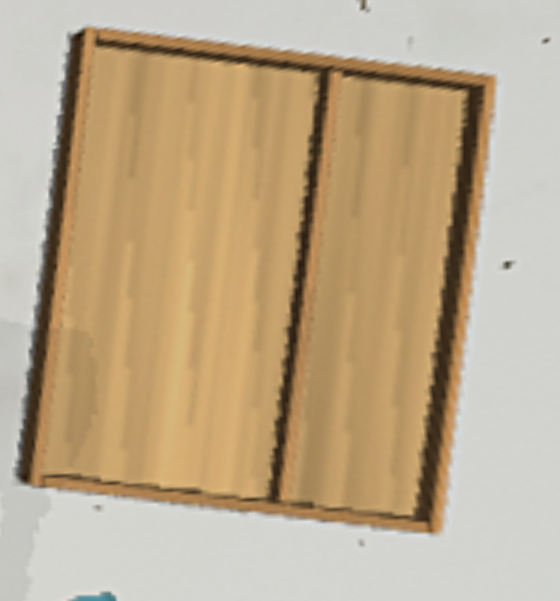

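View pics/lt_w7.png

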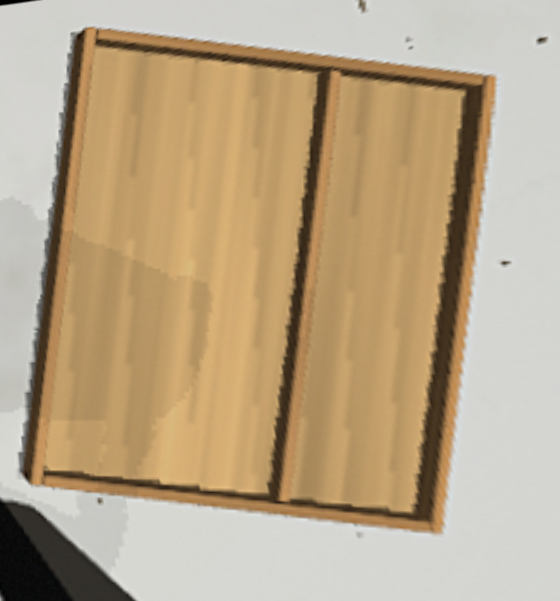

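jog_arm:
  commands:
    - [0, -1.492, 0, 0.388, 0.03, 0.064, 0.05]
    - [0, -1.492, 0, 0.388, 0.03, 0.064, 0.05]
    - [0, -1.492, 0, 0.388, 0.03, 0.064, 0.05]
    - [0, -1.492, 0, 0.388, 0.03, 0.064, 0.05]
    - [0, -1.492, 0, 0.388, 0.03, 0.064, 0.05]

```text
time_s: 17.57
tcp_pos: [0.5494, 0.1869, 0.1099]
ee_rot: [[0.571, -0.001, 0.821], [-0.821, -0.001, 0.571], [0.0, -1.0, -0.001]]
ft_force: [0.5, 0.6, -0.2]
opening: 0.0505
```

```bash
python3 go.py 0.5877 -0.0042 0.08 -3.8
```

```text
t 17.57 rv [ 0.001 -0.896 -0.   ] d [ 0.1788  0.03   -0.0777] norm 0.197 op 0.0505 q6 [ 0.12  0.27  1.68 -0.    1.19  1.08]
```

jog_arm:
  commands:
    - [0, -0.896, 0, 0.179, 0.03, -0.078, 0.05]
    - [0, -0.896, 0, 0.179, 0.03, -0.078, 0.05]
    - [0, -0.896, 0, 0.179, 0.03, -0.078, 0.05]
    - [0, -0.896, 0, 0.179, 0.03, -0.078, 0.05]
    - [0, -0.896, 0, 0.179, 0.03, -0.078, 0.05]

```text
time_s: 17.98
tcp_pos: [0.5862, -0.0022, 0.0804]
ee_rot: [[0.93, -0.001, 0.368], [-0.368, 0.001, 0.93], [-0.001, -1.0, 0.0]]
ft_force: [0.9, 0.1, 0.0]
opening: 0.05
```

```bash
python3 go.py 0.5877 -0.0042 0.07 -3.8
```

```text
t 17.98 rv [-0.    -0.311 -0.001] d [ 0.0022  0.0104 -0.0013] norm 0.011 op 0.05 q6 [-0.21  0.32  1.68  0.    1.14  0.17]
```

jog_arm:
  commands:
    - [0, -0.311, 0, 0.002, 0.02, -0.001, 0.05]
    - [0, -0.311, 0, 0.002, 0.02, -0.001, 0.05]
    - [0, -0.311, 0, 0.002, 0.02, -0.001, 0.05]
    - [0, -0.311, 0, 0.002, 0.02, -0.001, 0.05]

```text
time_s: 18.32
tcp_pos: [0.5873, -0.0024, 0.0602]
ee_rot: [[0.997, -0.002, 0.071], [-0.071, 0.001, 0.997], [-0.002, -1.0, 0.001]]
ft_force: [0.6, -0.6, 0.9]
opening: 0.0498
```

```bash
python3 go.py 0.5877 -0.0042 0.003 -3.8
python3 - <<'E'
from h import *
im,c,s=shot('wrist','w17'); s2=ctrl.sense(); print(s['tcp_pos'],s2['tcp_pos'],s2['ee_rot'][:,1])
for p in [(320,180),(320,100),(321,215)]: print(np.round(unproj(c,p,.006),4))
E
```

```text
t 18.32 rv [-0.001 -0.005 -0.002] d [ 0.0007  0.0572 -0.0018] norm 0.057 op 0.0498 q6 [-0.21  0.36  1.68  0.    1.1  -0.14]
[ 0.58728764 -0.00238727  0.06015632] [ 0.58777823 -0.00219243  0.06083416] [-7.17038452e-04  4.42799299e-04 -9.99999645e-01]
[0.5894 0.0264 0.006 ]
[0.5936 0.0851 0.006 ]
[ 0.5882 -0.0012  0.006 ]
```

View pics/w17.png

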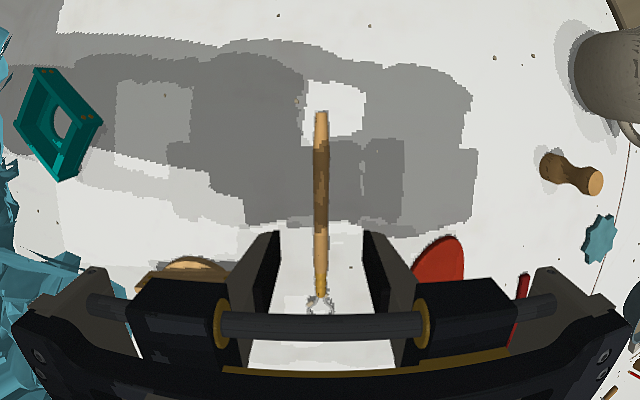

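jog_arm:
  commands:
    - [0, 0, 0, 0.0007, 0.03, -0.0015, 0.04]
    - [0, 0, 0, 0.0007, 0.05, -0.0015, 0.04]
    - [0, 0, 0, 0.0007, 0.055, -0.0015, 0.04]
    - [0, 0, 0, 0.0007, 0.0565, -0.0015, 0.04]
    - [0, 0, 0, 0.0007, 0.0565, -0.0015, 0.04]

```text
time_s: 18.78
tcp_pos: [0.59, -0.0037, 0.0065]
ee_rot: [[0.997, 0.003, 0.072], [-0.072, -0.0, 0.997], [0.003, -1.0, -0.0]]
ft_force: [-0.5, -0.2, 0.3]
opening: 0.0399
```

```bash
python3 go.py 0.5877 -0.0042 0.003 -3.8
```

```text
t 18.78 rv [ 0.    -0.006  0.003] d [-0.0023  0.0035 -0.0007] norm 0.004 op 0.0399 q6 [-0.21  0.44  1.7   0.    1.   -0.14]
```

jog_arm:
  commands:
    - [0, 0, 0, -0.0015, 0.002, 0, 0.04]
    - [0, 0, 0, -0.0015, 0.003, 0, 0.0]
    - [0, 0, 0, -0.0015, 0.003, 0, 0.0]
    - [0, 0, 0, -0.0015, 0.003, 0, 0.0]
    - [0, 0, 0, -0.0015, 0.003, 0, 0.0]
  newtons: 20

```text
time_s: 19.2
tcp_pos: [0.589, -0.0039, 0.0041]
ee_rot: [[0.997, 0.004, 0.072], [-0.072, -0.001, 0.997], [0.004, -1.0, -0.0]]
ft_force: [-0.5, 0.7, -0.1]
opening: 0.0153
```

jog_arm:
  commands:
    - [0, 0, 0, 0, 0, 0, 0.0]
    - [0, 0, 0, 0, 0, 0, 0.0]

```text
time_s: 19.37
tcp_pos: [0.5889, -0.0039, 0.004]
ee_rot: [[0.997, 0.004, 0.072], [-0.072, -0.0, 0.997], [0.004, -1.0, -0.0]]
ft_force: [0.1, -0.4, 2.1]
opening: 0.0118
```

jog_arm:
  commands:
    - [0, 0, 0, 0, -0.015, 0, 0.0]
    - [0, 0, 0, 0, -0.05, 0, 0.0]
    - [0, 0, 0, 0, -0.08, 0, 0.0]
    - [0, 0, 0, 0, -0.08, 0, 0.0]

```text
time_s: 19.7
tcp_pos: [0.593, -0.0046, 0.0904]
ee_rot: [[0.997, 0.014, 0.072], [-0.072, -0.003, 0.997], [0.015, -1.0, -0.002]]
ft_force: [0.4, -0.4, 0.5]
opening: 0.0115
```

```bash
python3 go.py 0.5426 -0.3651 0.085 -96.6
python3 - <<'E'
from h import *
im,c,s=shot('wrist','w18'); s2=ctrl.sense(); print(s['tcp_pos'],s2['tcp_pos'],s2['opening'])
E
```

```text
t 19.7 rv [-0.01   1.614  0.013] d [-0.0245  0.0057 -0.3631] norm 0.364 op 0.0115 q6 [-0.21  0.32  1.67  0.    1.14 -0.14]
[ 0.59302774 -0.00463255  0.09044577] [ 0.5914842  -0.00440251  0.08756959] 0.011930923912324943
```

View pics/w18.png

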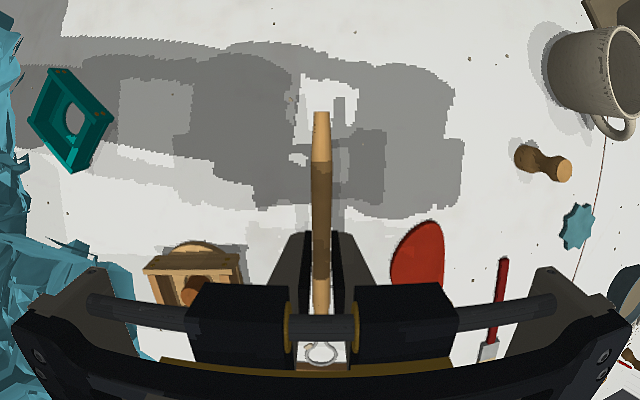

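jog_arm:
  commands:
    - [0, 1.619, 0, -0.025, 0.006, -0.363, 0.0]
    - [0, 1.619, 0, -0.025, 0.006, -0.363, 0.0]
    - [0, 1.619, 0, -0.025, 0.006, -0.363, 0.0]
    - [0, 1.619, 0, -0.025, 0.006, -0.363, 0.0]
    - [0, 1.619, 0, -0.025, 0.006, -0.363, 0.0]

```text
time_s: 20.17
tcp_pos: [0.5577, -0.2112, 0.0784]
ee_rot: [[0.763, 0.001, 0.646], [-0.646, 0.001, 0.763], [0.0, -1.0, 0.001]]
ft_force: [0.5, 0.2, -0.2]
opening: 0.0115
```

```bash
python3 go.py 0.5426 -0.3651 0.085 -96.6
```

```text
t 20.17 rv [-0.001  0.983 -0.001] d [ 0.088  -0.0068 -0.1272] norm 0.155 op 0.0115 q6 [-0.57  0.35  1.65  0.    1.14  0.14]
```

jog_arm:
  commands:
    - [0, 0.983, 0, 0.088, -0.002, -0.127, 0.0]
    - [0, 0.983, 0, 0.088, -0.002, -0.127, 0.0]
    - [0, 0.983, 0, 0.088, -0.002, -0.127, 0.0]
    - [0, 0.983, 0, 0.088, -0.002, -0.127, 0.0]
    - [0, 0.983, 0, 0.088, -0.002, -0.127, 0.0]

```text
time_s: 20.58
tcp_pos: [0.5431, -0.3697, 0.0807]
ee_rot: [[0.235, 0.002, 0.972], [-0.972, -0.002, 0.235], [0.002, -1.0, 0.002]]
ft_force: [0.2, -0.3, 0.5]
opening: 0.0117
```

```bash
python3 go.py 0.5426 -0.3651 0.07 -96.6
```

```text
t 20.58 rv [-0.002  0.352  0.002] d [-0.0046  0.0107  0.0006] norm 0.012 op 0.0117 q6 [-0.78  0.49  1.46  0.    1.19  0.55]
```

jog_arm:
  commands:
    - [0, 0.352, 0, -0.003, 0.02, 0, 0.0]
    - [0, 0.352, 0, -0.003, 0.02, 0, 0.0]
    - [0, 0.352, 0, -0.003, 0.02, 0, 0.0]
    - [0, 0.352, 0, -0.003, 0.02, 0, 0.0]

```text
time_s: 20.92
tcp_pos: [0.5433, -0.36, 0.0597]
ee_rot: [[-0.106, 0.0, 0.994], [-0.994, 0.002, -0.106], [-0.002, -1.0, 0.0]]
ft_force: [0.9, -0.1, -0.2]
opening: 0.0114
```

```bash
python3 go.py 0.5426 -0.3651 0.01 -96.6
python3 - <<'E'
from h import *
im,c,s=shot('wrist','w19'); s2=ctrl.sense(); print(s['tcp_pos'],s2['tcp_pos'],s2['opening'])
E
```

```text
t 20.92 rv [ 0.     0.009 -0.002] d [ 0.0052  0.0497 -0.0001] norm 0.05 op 0.0114 q6 [-0.77  0.5   1.49  0.    1.15  0.9 ]
[ 0.54326302 -0.36002835  0.05969438] [ 0.54361246 -0.36029929  0.06034363] 0.011582938220863464
```

View pics/w19.png

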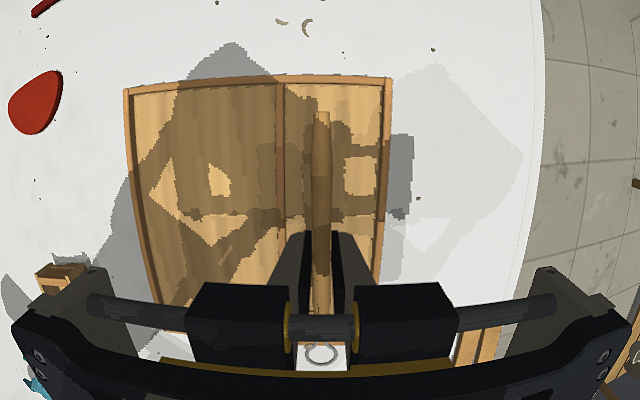

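Run:
```python
from h import *
_,c=load('w19')
ctr=np.array([.5399,-.3014]);th=np.radians(-6.6);Rm=np.array([[np.cos(th),-np.sin(th)],[np.sin(th),np.cos(th)]])
for p,z in [((286,150),.012),((286,200),.012),((382,120),.014),((376,200),.014),((320,75),.014),((320,82),.014),((318,343),.014)]: 
  w=unproj(c,p,z); print(p,np.round(w,4),np.round(Rm.T@(w[:2]-ctr),4))
for p in [(320,112),(320,365)]:
  w=unproj(c,p,.066); print('tool',p,np.round(Rm.T@(w[:2]-ctr),4))
```

```text
(286, 150) [ 0.5979 -0.3397  0.012 ] [ 0.062  -0.0313]
(286, 200) [ 0.5611 -0.3348  0.012 ] [ 0.0249 -0.0307]
(382, 120) [ 0.6127 -0.409   0.014 ] [ 0.0846 -0.0985]
(376, 200) [ 0.5548 -0.4008  0.014 ] [ 0.0263 -0.097 ]
(320, 75) [ 0.6477 -0.3692  0.014 ] [ 0.1149 -0.055 ]
(320, 82) [ 0.6429 -0.3687  0.014 ] [ 0.11  -0.055]
(318, 343) [ 0.4215 -0.3432  0.014 ] [-0.1128 -0.0552]
tool (320, 112) [ 0.0898 -0.0555]
tool (320, 365) [-0.0872 -0.0571]
```

jog_arm:
  commands:
    - [0, 0.007, 0, 0.006, 0.02, 0, 0.0]
    - [0, 0.007, 0, 0.006, 0.04, 0, 0.0]
    - [0, 0.007, 0, 0.006, 0.046, 0, 0.0]
    - [0, 0.007, 0, 0.006, 0.048, 0, 0.0]
    - [0, 0.007, 0, 0.006, 0.048, 0, 0.0]

```text
time_s: 21.38
tcp_pos: [0.5437, -0.3665, 0.0136]
ee_rot: [[-0.109, 0.002, 0.994], [-0.994, 0.001, -0.109], [-0.001, -1.0, 0.002]]
ft_force: [0.0, -0.5, 0.9]
opening: 0.0113
```

jog_arm:
  commands:
    - [0, 0, 0, 0, 0.001, 0, 0.0]
    - [0, 0, 0, 0, 0.0015, 0, 0.0]

```text
time_s: 21.55
tcp_pos: [0.5448, -0.3676, 0.014]
ee_rot: [[-0.109, 0.005, 0.994], [-0.994, -0.002, -0.109], [0.001, -1.0, 0.005]]
ft_force: [-0.7, -0.3, -0.7]
opening: 0.0113
```

jog_arm:
  commands:
    - [0, 0, 0, 0, 0.001, 0, 0.0]
    - [0, 0, 0, 0, 0.0025, 0, 0.0]

```text
time_s: 21.72
tcp_pos: [0.5445, -0.3674, 0.011]
ee_rot: [[-0.11, 0.004, 0.994], [-0.994, -0.002, -0.11], [0.001, -1.0, 0.004]]
ft_force: [0.7, 0.4, -0.1]
opening: 0.0118
```

jog_arm:
  commands:
    - [0, 0, 0, 0, 0.001, 0, 0.0]
    - [0, 0, 0, 0, 0.0015, 0, 0.0]

```text
time_s: 21.88
tcp_pos: [0.5441, -0.367, 0.009]
ee_rot: [[-0.11, 0.003, 0.994], [-0.994, -0.001, -0.11], [0.0, -1.0, 0.003]]
ft_force: [-0.8, 1.0, 4.3]
opening: 0.011
```

jog_arm:
  commands:
    - [0, 0, 0, 0, 0.001, 0, 0.0]
    - [0, 0, 0, 0, 0.001, 0, 0.0]

```text
time_s: 22.05
tcp_pos: [0.5441, -0.3671, 0.0089]
ee_rot: [[-0.11, 0.003, 0.994], [-0.994, -0.0, -0.11], [0.0, -1.0, 0.003]]
ft_force: [-3.1, 2.5, 7.2]
opening: 0.0118
```

jog_arm:
  commands:
    - [0, 0, 0, 0, -0.0005, 0, 0.026]
    - [0, 0, 0, 0, -0.0005, 0, 0.026]
    - [0, 0, 0, 0, -0.0005, 0, 0.026]

```text
time_s: 22.3
tcp_pos: [0.544, -0.367, 0.008]
ee_rot: [[-0.11, 0.003, 0.994], [-0.994, -0.0, -0.11], [0.0, -1.0, 0.003]]
ft_force: [-0.6, -0.3, -0.8]
opening: 0.0261
```

jog_arm:
  commands:
    - [0, 0, 0, 0, -0.02, 0, 0.026]
    - [0, 0, 0, 0, -0.06, 0, 0.04]
    - [0, 0, 0, 0, -0.1, 0, 0.08]
    - [0, 0, 0, 0, -0.12, 0, 0.08]
    - [0, 0, 0, 0, -0.12, 0, 0.08]

```text
time_s: 22.72
tcp_pos: [0.5466, -0.3698, 0.1351]
ee_rot: [[-0.11, 0.011, 0.994], [-0.994, -0.009, -0.11], [0.007, -1.0, 0.012]]
ft_force: [0.2, -0.4, 0.2]
opening: 0.0504
```

Run:
```python
from h import *
im,c,s=shot('wrist','w20'); s2=ctrl.sense(); print(s['tcp_pos'],s2['tcp_pos'],s2['time_s'])
for n in ('w2','w4'):
  im1,c1=load(n)
  a=rect(c1,im1,0.62,0.76,-0.16,-0.0,0.009,0.25)
  hs=cv2.cvtColor(a,cv2.COLOR_RGB2HSV); m=((hs[...,1]>120)&((hs[...,0]<12)|(hs[...,0]>170))).astype(np.uint8)*255
  m=cv2.morphologyEx(m,cv2.MORPH_OPEN,np.ones((9,9)))
  cn=max(cv2.findContours(m,0,2)[0],key=cv2.contourArea)
  r=cv2.minAreaRect(cn)
  f=lambda p:(round(.76-p[1]*.00025,4),round(-p[0]*.00025,4))
  print(n,'rect',f(r[0]),np.array(r[1])*.25,r[2])
  o=a.copy(); cv2.drawContours(o,[cn],0,(0,0,255),1); cv2.drawContours(o,[np.int32(cv2.boxPoints(r))],0,(255,255,0),1)
  cv2.imwrite(f'pics/kid_{n}.png',o[:,:,::-1])
```

```text
[ 0.5466446  -0.36981544  0.13514201] [ 0.54526164 -0.36853153  0.13156655] 22.7667
w2 rect (0.6849, -0.0784) [54.66571045 99.88764954] 86.8201675415039
w4 rect (0.6864, -0.0771) [ 56.0981636  101.06948853] 87.95458984375
```

View pics/w20.png

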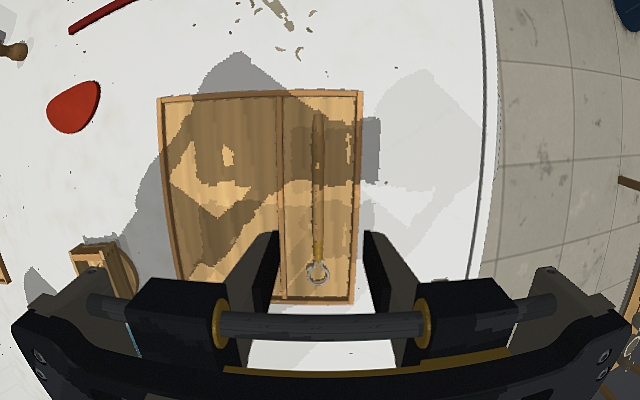

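View pics/kid_w2.png

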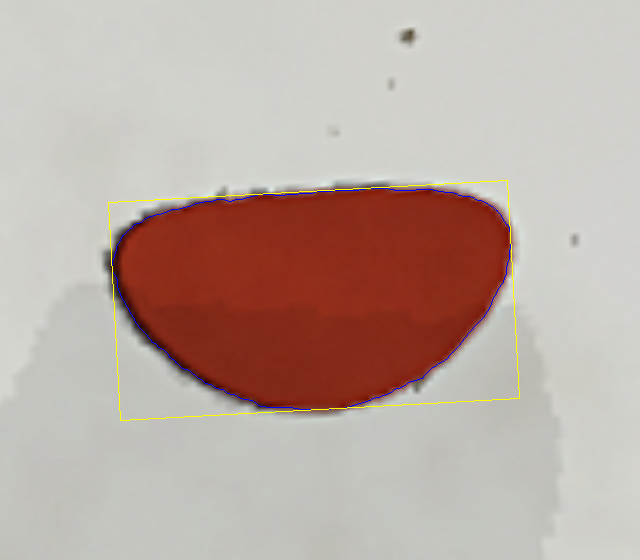

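```bash
python3 go.py 0.6855 -0.078 0.09 2.6
```

```text
t 22.77 rv [-0.003 -1.726  0.01 ] d [-0.3044  0.0412  0.1071] norm 0.325 op 0.0545 q6 [-0.78  0.43  1.43  0.    1.27  0.9 ]
```

jog_arm:
  commands:
    - [0, -1.726, 0, -0.304, 0.038, 0.108, 0.075]
    - [0, -1.726, 0, -0.304, 0.038, 0.108, 0.075]
    - [0, -1.726, 0, -0.304, 0.038, 0.108, 0.075]
    - [0, -1.726, 0, -0.304, 0.038, 0.108, 0.075]
    - [0, -1.726, 0, -0.304, 0.038, 0.108, 0.075]

```text
time_s: 23.18
tcp_pos: [0.633, -0.1783, 0.1009]
ee_rot: [[0.497, -0.001, 0.868], [-0.868, 0.001, 0.497], [-0.002, -1.0, 0.0]]
ft_force: [0.3, -0.5, 0.2]
opening: 0.0749
```

```bash
python3 go.py 0.6855 -0.078 0.09 2.6
```

```text
t 23.18 rv [-1.000e-03 -1.096e+00 -1.000e-03] d [-0.0609  0.0111  0.0954] norm 0.114 op 0.0749 q6 [-0.46  0.47  1.44  0.    1.23  0.59]
```

jog_arm:
  commands:
    - [0, -1.096, 0, -0.061, 0.011, 0.0955, 0.075]
    - [0, -1.096, 0, -0.061, 0.011, 0.0955, 0.075]
    - [0, -1.096, 0, -0.061, 0.011, 0.0955, 0.075]
    - [0, -1.096, 0, -0.061, 0.011, 0.0955, 0.075]
    - [0, -1.096, 0, -0.061, 0.011, 0.0955, 0.075]

```text
time_s: 23.6
tcp_pos: [0.6859, -0.0777, 0.0895]
ee_rot: [[0.913, -0.002, 0.409], [-0.409, 0.001, 0.913], [-0.002, -1.0, 0.0]]
ft_force: [-1.0, -0.5, -0.5]
opening: 0.0747
```

```bash
python3 go.py 0.6855 -0.078 0.07 2.6
```

```text
t 23.6 rv [-0.001 -0.467 -0.002] d [-0.0002  0.0195 -0.0004] norm 0.019 op 0.0747 q6 [-0.29  0.56  1.34  0.    1.24  0.13]
```

jog_arm:
  commands:
    - [0, -0.467, 0, 0, 0.025, 0, 0.075]
    - [0, -0.467, 0, 0, 0.025, 0, 0.075]
    - [0, -0.467, 0, 0, 0.025, 0, 0.075]
    - [0, -0.467, 0, 0, 0.025, 0, 0.075]
    - [0, -0.467, 0, 0, 0.025, 0, 0.075]

```text
time_s: 24.02
tcp_pos: [0.6854, -0.0802, 0.065]
ee_rot: [[0.999, -0.001, -0.038], [0.038, 0.001, 0.999], [-0.001, -1.0, 0.001]]
ft_force: [-1.0, -1.2, 0.6]
opening: 0.0753
```

```bash
python3 go.py 0.6855 -0.078 0.004 2.6
python3 - <<'E'
from h import *
im,c,s=shot('wrist','w21'); s2=ctrl.sense(); print(s['tcp_pos'],s2['tcp_pos'],s2['time_s'])
a=rect(c,im,0.62,0.76,-0.16,-0.0,0.009,0.25)
hs=cv2.cvtColor(a,cv2.COLOR_RGB2HSV); m=((hs[...,1]>120)&((hs[...,0]<12)|(hs[...,0]>170))).astype(np.uint8)*255
cn=max(cv2.findContours(m,0,2)[0],key=cv2.contourArea)
r=cv2.minAreaRect(cn)
print((round(.76-r[0][1]*.00025,4),round(-r[0][0]*.00025,4)),np.array(r[1])*.25,r[2])
E
```

```text
t 24.02 rv [-0.001 -0.007 -0.001] d [0.0003 0.061  0.0021] norm 0.061 op 0.0753 q6 [-0.29  0.59  1.35  0.    1.2  -0.33]
[ 0.68540312 -0.08015846  0.06501057] [ 0.68571201 -0.08025366  0.06554535] 24.0667
(0.6846, -0.0793) [54.71312714 98.95288086] 86.34777069091797
```

View pics/w21.png

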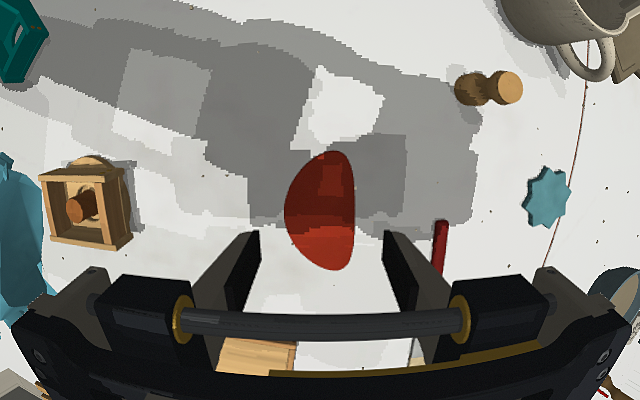

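Run:
```python
from h import *
_,c=load('w21')
for p in [(441,222),(434,250),(410,362)]: print(np.round(unproj(c,p,.006),4))
```

```text
[ 0.7868 -0.0837  0.006 ]
[ 0.785  -0.1097  0.006 ]
[ 0.7886 -0.2469  0.006 ]
```

jog_arm:
  commands:
    - [0, 0, 0, 0, 0.03, 0.0015, 0.068]
    - [0, 0, 0, 0, 0.05, 0.0015, 0.068]
    - [0, 0, 0, 0, 0.058, 0.0015, 0.068]
    - [0, 0, 0, 0, 0.06, 0.0015, 0.068]
    - [0, 0, 0, 0, 0.06, 0.0015, 0.068]

```text
time_s: 24.48
tcp_pos: [0.6867, -0.0791, 0.0073]
ee_rot: [[0.999, 0.001, -0.035], [0.035, 0.0, 0.999], [0.001, -1.0, 0.0]]
ft_force: [-0.7, -0.5, -0.0]
opening: 0.068
```

jog_arm:
  commands:
    - [0, 0, 0, -0.001, 0.002, 0, 0.06]
    - [0, 0, 0, -0.001, 0.004, 0, 0.06]
    - [0, 0, 0, -0.001, 0.004, 0, 0.04]
    - [0, 0, 0, -0.001, 0.004, 0, 0.04]
    - [0, 0, 0, -0.001, 0.004, 0, 0.04]
  newtons: 20

```text
time_s: 24.9
tcp_pos: [0.6869, -0.0794, 0.0049]
ee_rot: [[0.999, 0.004, -0.036], [0.036, -0.001, 0.999], [0.004, -1.0, -0.001]]
ft_force: [-0.5, 0.7, 1.7]
opening: 0.0531
```

jog_arm:
  commands:
    - [0, 0, 0, 0, 0, 0, 0.04]
    - [0, 0, 0, 0, 0, 0, 0.04]

```text
time_s: 25.07
tcp_pos: [0.6869, -0.0794, 0.0049]
ee_rot: [[0.999, 0.004, -0.036], [0.036, -0.001, 0.999], [0.004, -1.0, -0.001]]
ft_force: [-0.5, 1.0, 3.6]
opening: 0.0536
```

jog_arm:
  commands:
    - [0, 0, 0, 0, -0.015, 0, 0.04]
    - [0, 0, 0, 0, -0.05, 0, 0.04]
    - [0, 0, 0, 0, -0.08, 0, 0.04]
    - [0, 0, 0, 0, -0.08, 0, 0.04]

```text
time_s: 25.4
tcp_pos: [0.6909, -0.0804, 0.0931]
ee_rot: [[0.999, 0.016, -0.036], [0.036, -0.004, 0.999], [0.015, -1.0, -0.004]]
ft_force: [0.5, 0.3, 1.3]
opening: 0.0533
```

```bash
python3 go.py 0.5443 -0.2637 0.085 -96.6
python3 - <<'E'
from h import *
im,c,s=shot('wrist','w22'); s2=ctrl.sense(); print(s['tcp_pos'],s2['tcp_pos'],s2['opening'])
E
```

```text
t 25.4 rv [-0.01   1.722  0.015] d [-0.1532  0.0065 -0.1779] norm 0.235 op 0.0533 q6 [-0.29  0.55  1.34  0.    1.23 -0.33]
[ 0.69086137 -0.08037632  0.09308163] [ 0.68948804 -0.08009188  0.09004124] 0.053474020002003464
```

View pics/w22.png

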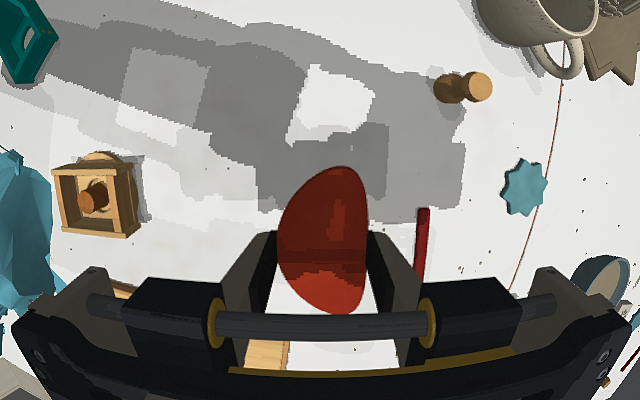

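jog_arm:
  commands:
    - [0, 1.722, 0, -0.152, 0.008, -0.178, 0.04]
    - [0, 1.722, 0, -0.152, 0.008, -0.178, 0.04]
    - [0, 1.722, 0, -0.152, 0.008, -0.178, 0.04]
    - [0, 1.722, 0, -0.152, 0.008, -0.178, 0.04]
    - [0, 1.722, 0, -0.152, 0.008, -0.178, 0.04]

```text
time_s: 25.87
tcp_pos: [0.5546, -0.2429, 0.0757]
ee_rot: [[0.828, 0.002, 0.56], [-0.56, 0.001, 0.828], [0.001, -1.0, 0.001]]
ft_force: [0.7, -0.5, 0.2]
opening: 0.0536
```

```bash
python3 go.py 0.5443 -0.2637 0.085 -96.6
```

```text
t 25.87 rv [-0.002  1.091 -0.   ] d [ 0.0032 -0.0093 -0.023 ] norm 0.025 op 0.0536 q6 [-0.61  0.37  1.63  0.    1.14 -0.02]
```

jog_arm:
  commands:
    - [0, 1.091, 0, 0.003, 0.005, -0.023, 0.04]
    - [0, 1.091, 0, 0.003, 0.005, -0.023, 0.04]
    - [0, 1.091, 0, 0.003, 0.005, -0.023, 0.04]
    - [0, 1.091, 0, 0.003, 0.005, -0.023, 0.04]
    - [0, 1.091, 0, 0.003, 0.005, -0.023, 0.04]

```text
time_s: 26.28
tcp_pos: [0.5455, -0.2628, 0.0706]
ee_rot: [[0.343, 0.001, 0.939], [-0.939, 0.001, 0.343], [-0.001, -1.0, 0.002]]
ft_force: [0.2, -0.3, 0.1]
opening: 0.053
```

```bash
python3 go.py 0.5443 -0.2637 0.06 -96.6
```

```text
t 26.28 rv [-0.001  0.465 -0.001] d [ 0.0005  0.0106 -0.0014] norm 0.011 op 0.053 q6 [-0.65  0.38  1.63  0.    1.13  0.57]
```

jog_arm:
  commands:
    - [0, 0.465, 0, 0, 0.01, -0.001, 0.04]
    - [0, 0.465, 0, 0, 0.01, -0.001, 0.04]
    - [0, 0.465, 0, 0, 0.01, -0.001, 0.04]
    - [0, 0.465, 0, 0, 0.01, -0.001, 0.04]
    - [0, 0.465, 0, 0, 0.01, -0.001, 0.04]

```text
time_s: 26.7
tcp_pos: [0.5448, -0.2629, 0.0607]
ee_rot: [[-0.11, 0.001, 0.994], [-0.994, 0.001, -0.11], [-0.001, -1.0, 0.001]]
ft_force: [-0.1, -0.1, 0.1]
opening: 0.0531
```

```bash
python3 go.py 0.5443 -0.2637 0.01 -96.6
python3 - <<'E'
from h import *
im,c,s=shot('wrist','w23'); s2=ctrl.sense(); print(s['tcp_pos'],s2['tcp_pos'],s2['opening'])
E
```

```text
t 26.7 rv [-0.001  0.005 -0.001] d [ 0.0009  0.0507 -0.0004] norm 0.051 op 0.0531 q6 [-0.65  0.39  1.63  0.    1.11  1.03]
[ 0.54477091 -0.26291254  0.06067822] [ 0.54487879 -0.26297647  0.06083554] 0.05327130559003792
```

View pics/w23.png

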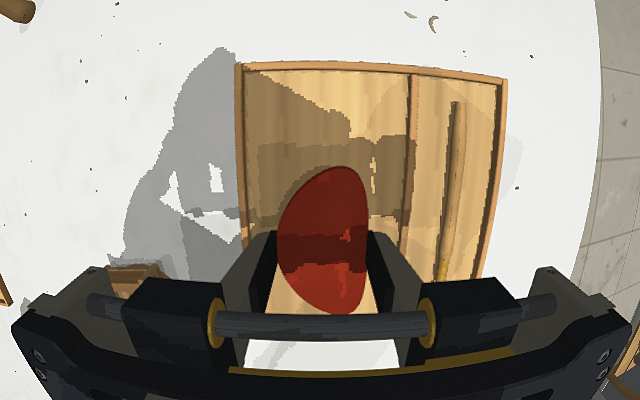

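Run:
```python
from h import *
_,c=load('w23')
ctr=np.array([.5399,-.3014]);th=np.radians(-6.6);Rm=np.array([[np.cos(th),-np.sin(th)],[np.sin(th),np.cos(th)]])
for p,z in [((246,200),.014),((405,200),.012),((320,65),.014)]: 
  w=unproj(c,p,z); print(p,np.round(w,4),np.round(Rm.T@(w[:2]-ctr),4))
print(Rm.T@(np.array([.5448,-.263])-ctr))
```

```text
(246, 200) [ 0.5664 -0.2078  0.014 ] [0.0155 0.096 ]
(405, 200) [ 0.5527 -0.3266  0.012 ] [ 0.0157 -0.0236]
(320, 65) [ 0.6564 -0.2734  0.014 ] [0.1126 0.0412]
[0.00045394 0.03870871]
```

jog_arm:
  commands:
    - [0, 0, 0, 0, 0.02, 0, 0.04]
    - [0, 0, 0, 0, 0.035, 0, 0.04]
    - [0, 0, 0, 0, 0.044, 0, 0.04]
    - [0, 0, 0, 0, 0.046, 0, 0.04]

```text
time_s: 27.08
tcp_pos: [0.5441, -0.2622, 0.0132]
ee_rot: [[-0.106, -0.001, 0.994], [-0.994, 0.002, -0.106], [-0.002, -1.0, -0.001]]
ft_force: [-0.2, 0.6, -0.6]
opening: 0.0536
```

jog_arm:
  commands:
    - [0, 0, 0, 0, 0.001, 0, 0.04]
    - [0, 0, 0, 0, 0.0015, 0, 0.04]

```text
time_s: 27.25
tcp_pos: [0.546, -0.2637, 0.0146]
ee_rot: [[-0.107, 0.004, 0.994], [-0.994, -0.001, -0.107], [0.0, -1.0, 0.004]]
ft_force: [-0.6, 0.2, -0.1]
opening: 0.0533
```

jog_arm:
  commands:
    - [0, 0, 0, 0, 0.001, 0, 0.04]
    - [0, 0, 0, 0, 0.0015, 0, 0.04]

```text
time_s: 27.42
tcp_pos: [0.5462, -0.2639, 0.0135]
ee_rot: [[-0.108, 0.004, 0.994], [-0.994, -0.001, -0.108], [0.001, -1.0, 0.004]]
ft_force: [-0.1, -0.3, -0.9]
opening: 0.0537
```

jog_arm:
  commands:
    - [0, 0, 0, 0, 0.001, 0, 0.04]
    - [0, 0, 0, 0, 0.001, 0, 0.04]

```text
time_s: 27.58
tcp_pos: [0.5458, -0.2636, 0.0119]
ee_rot: [[-0.108, 0.003, 0.994], [-0.994, -0.001, -0.108], [0.0, -1.0, 0.003]]
ft_force: [-0.0, -0.4, -0.4]
opening: 0.0534
```

jog_arm:
  commands:
    - [0, 0, 0, 0, 0.001, 0, 0.04]
    - [0, 0, 0, 0, 0.0015, 0, 0.04]

```text
time_s: 27.75
tcp_pos: [0.5457, -0.2635, 0.0101]
ee_rot: [[-0.108, 0.003, 0.994], [-0.994, -0.0, -0.108], [0.0, -1.0, 0.003]]
ft_force: [0.6, 0.2, 0.8]
opening: 0.0536
```

jog_arm:
  commands:
    - [0, 0, 0, 0, 0.001, 0, 0.04]
    - [0, 0, 0, 0, 0.001, 0, 0.04]

```text
time_s: 27.92
tcp_pos: [0.5458, -0.2636, 0.0099]
ee_rot: [[-0.108, 0.003, 0.994], [-0.994, -0.0, -0.108], [0.0, -1.0, 0.003]]
ft_force: [-1.3, 1.6, 4.0]
opening: 0.0529
```

Contact with the floor; release and rise.

jog_arm:
  commands:
    - [0, 0, 0, 0, -0.0003, 0, 0.066]
    - [0, 0, 0, 0, -0.0003, 0, 0.066]
    - [0, 0, 0, 0, -0.0003, 0, 0.066]

```text
time_s: 28.17
tcp_pos: [0.5457, -0.2635, 0.0093]
ee_rot: [[-0.108, 0.003, 0.994], [-0.994, -0.0, -0.108], [0.0, -1.0, 0.003]]
ft_force: [-0.3, -0.4, 0.7]
opening: 0.0655
```

jog_arm:
  commands:
    - [0, 0, 0, 0, -0.02, 0, 0.066]
    - [0, 0, 0, 0, -0.06, 0, 0.066]
    - [0, 0, 0, 0, -0.1, 0, 0.08]
    - [0, 0, 0, 0, -0.14, 0, 0.08]
    - [0, 0, 0, 0, -0.14, 0, 0.08]

```text
time_s: 28.58
tcp_pos: [0.5499, -0.2668, 0.1593]
ee_rot: [[-0.108, 0.016, 0.994], [-0.994, -0.01, -0.108], [0.008, -1.0, 0.017]]
ft_force: [-0.1, -0.8, 1.0]
opening: 0.0798
```

Run:
```python
from h import *
im,c,s=shot('wrist','w24'); 
im,c,s=shot('side','s24')
cv2.imwrite('pics/s24c.png',cv2.resize(im[110:340,190:430,::-1],None,fx=2.5,fy=2.5,interpolation=cv2.INTER_CUBIC))
```

```text
(no output)
```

View pics/w24.png

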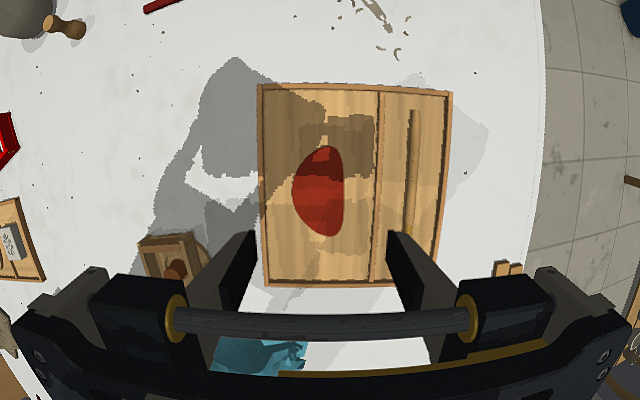

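View pics/s24c.png

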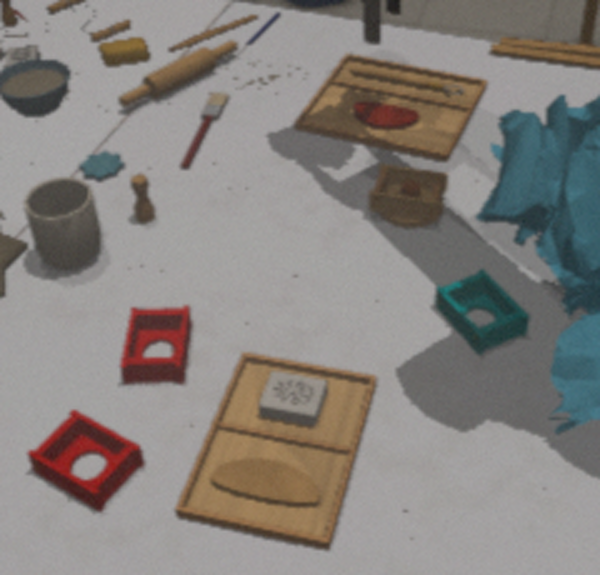

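jog_arm:
  commands:
    - [0, 0, 0, 0, 0, 0, 0.08]
    - [0, 0, 0, 0, 0, 0, 0.08]
    - [0, 0, 0, 0, 0, 0, 0.08]

```text
time_s: 28.93
tcp_pos: [0.5441, -0.2626, 0.1471]
ee_rot: [[-0.108, -0.0, 0.994], [-0.994, 0.002, -0.108], [-0.002, -1.0, -0.0]]
ft_force: [0.0, 0.6, 0.3]
opening: 0.08
```

```bash
python3 -c "
from cell import ctrl
print(ctrl.finish_job())"
```

```text
the job is handed in; nothing more can be done
None
```

Both kits are made up and the job was handed in at about 29 s of the 131 s allowed.

- **Sprigging kit:** I set the plywood frame over the post and lowered it until I felt it sit on the base (about 16 N). I then lifted the mould off and set it relief up in the short tray's narrow bay. The rib lies flat in the wide bay, lengthways, because it is 110 mm long and the bay is 100 mm wide.
- **Turning kit:** The loop tool lies lengthways in the long tray's narrow bay, handle away from the robot. The kidney lies flat in the wide bay.

**Last checks:** The final wrist and side pictures show all four pieces in their bays, the mould relief up, the empty frame on the stand, and the stamp and brush where they stood. The gripper was open about 147 mm above the table, touching nothing, with near-zero force. In the wrist pictures after each release, every piece lay where it was put.

**Disagreements, none affecting the result:**
- Arm position readings wandered by up to about 3 mm, occasionally 5 mm just after a move, so I ended each placing on felt contact rather than on measured height.
- The jaws closed about 1–2.5 mm narrower than the listed widths on the rib (42.6 mm) and the kidney (53.5 mm). Both held level.

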